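# Load the latched bench incubator

## Robot

A 6-joint arm with a two-finger parallel gripper is mounted at the origin on a cart in front of the work surface, level with it; the furniture and walls round the work are solid. World frame = base frame: x ahead of the robot, y to its left, z up, the work surface at z = 0. Lengths are in mm, angles in rad, forces in N, time in s.
With the tool pointing down it reaches from about 425 to 950 mm from the base axis. Payload 14.7 kg.
Tool frame: the origin (TCP) lies on the centre line of the jaws, within the pads' length; the fingertips stand 25 mm ahead of it and the grasp point (between the pads) lies 6 mm ahead of it; x points along the fingers, y is the direction in which the jaws open and shut, and the axes are right-handed (so a half turn about x gives the same grasp; the last joint's range is limited). The gripper opens to 85 mm and grips with 20 to 120 N. Pads are 22 mm wide; open, the fingers measure 114 mm over their backs; the gripper's body (76 mm by 85 mm) begins 54 mm behind the grasp point. The pads swing forward as they close: fully open they stand 13 mm farther back than shut.
Start: joints at [-1.183, 0.48, 1.596, -0, 1.065, -0.047], TCP at [273.813, -589.507, 222.997] pointing down, gripper open.
Joint ranges: [-2.75, 2.75], [-0.82, 2.05], [0.23, 2.67], [-1.56, 4.7], [0.09, 2.69], [-2.92, 2.92]. Speed limits (rad/s): [1.89, 1.89, 2.39, 3.01, 3.01, 3.01].

## Interface

Orientations are given as a unit quaternion [w, x, y, z].
In Python, from station import telemetry, camera, camera_model, ticket, models gives the robot as it stands.
- The arm moves only by the tool move_arm, never from a script. Its arguments are lists of equal length, an entry for each row: "travel": the shift along the tool's x, y, z in cm, a list of three; "spin": the turn about the tool's x in degrees. In form: {"travel": [[tx, ty, tz], ...], "spin": [spin, ...]}. A call has 1 to 10 rows; each row is the pose to reach, as a shift and turn from the pose commanded when the call began, along the tool's axes at that moment; what a row does not reach only later rows make up. A row lasts 1/12 s, in which the tool goes at most 41.7 mm and 7.16 degrees, less where a joint would pass 70% of its speed; a pose out of reach is approached as far as the arm can. A call with a gripper value outside its range is refused whole. "fingers" is the finger opening in cm, from 0 to 8.54, set as the call begins (left out, the last holds). The fingers move at their own pace and stop on an object; "squeeze" is the grip in N (left out, the last holds). Time passes only in rows, so rows that repeat a pose let the fingers close. It gives the time, the measured TCP pose, the force and the opening at its end, in the units of the state.
- telemetry.observe(): the state, without advancing time (a new reading comes with each control period).
- camera(name): name is "scene" or "top"; returns the picture (480x640x3 uint8, blue, green, red); there is no depth.
- camera_model(name): a dict with "K" (3x3 intrinsics, pixels), "rvec" (rotation vector, rad) and "tvec" (3), from world to camera coordinates, as OpenCV has them. Camera axes: x right, y down, z forward; pixel columns grow to the right and rows downward; lengths in mm; the calibration is good to about 2 mm. A picture is of the moment at which its call begins. camera_model takes no time and is no camera call.
- ticket.finish_job(): hands the job in, once; it reports no verdict.
Trained networks look in the newest picture that a camera, given by its name, has taken for a name from the list of things; names that differ only in an ending like _2 or _b are one class to them, and where a whole thing is asked for, a point or a joint stands for the part that bears it (a point fixed in the world has none). Each returns a list of dicts, best first, with "score" (0 to 1); they miss things now and then, are a little off and sometimes report something else, mostly with a low value. They report only what shows in the picture. A call takes as long as a camera call. They do not tell look-alikes from the thing itself.
- models.recognise(camera, target): "at" ([x, y, z] in mm, in the coordinates of the camera as it stood for that picture, good to about 4 mm: the middle of the surface that is visible of it).
- models.silhouettes(camera, target): "mask" (480x640 bool, what is visible of it).
- models.tip_of(camera, target): "at" ([x, y, z] in mm, in the coordinates of the camera as it stood for that picture, good to about 4 mm: a listed point, or the origin of a listed thing).
The state is a dict: "time": time; "joint_pos": joint angles; "qvel": joint speeds; "joint_efforts": joint torques, N m; "tool_pos": TCP position; "tcp_rot": TCP orientation; "ft_force": force on the tool from outside, world axes, zero at the start; "moment": the same for the moment, N m; "grip_width": opening from 0.0 (shut) to 1.0 (fully open).
Only numpy, scipy, OpenCV 4.12 (cv2) and the standard library are available. Lean on these libraries where they do the work, as an engineer would, in place of code of your own. Each camera call takes 0.05 s, during which the arm holds its last target.

## Task

Someone left the sample bottle on the lid of the small bench incubator: stand it upright in the free end of the steel tray, then press the incubator's latch paddle down and let the lid spring fully open by itself, keeping out of its way. Take the stack of Petri dishes from the tray and set it down upright inside the incubator, then push the lid shut until the latch catches and holds it. Set things down rather than dropping them, and leave the cups, timer, tape and forceps where they are.

Things in the scene. Friction and masses are not known exactly. Their poses are not given: they have to be found in the camera images.
- incubator: white box with grey lid, 140 (x) x 160 (y) x 90 mm high shut, fixed, left or right of the tray. Origin: centre of its underside, on the cart. Its -x side is the front (latch), the lid hinges on the +x side; yaw within 0.1 rad. Chamber 120 x 140 mm, centred on the origin; floor 30 mm up, rim 60 mm up. With the lid open only the latch hook at the front (to 100 mm) stands above the rim.
- lid: grey lid, 140 x 160 mm, 30 mm deep; flat top 90 mm up when shut. Origin: on the hinge line, 66 mm behind the incubator's centre, 60 mm up. Swings up and back about the incubator's y axis. A spring always urges it open (about 2 N at the front edge): it stays open by itself and rises again if let go before the latch catches. It springs open in about 1 s.
- lid_hinge (a joint): angle of the lid, rad: 0 shut, 1.6 fully open (just past upright; its edge is then about 200 mm above the cart and its outer face about 30 mm behind the hinge line). When latched it reads under 0.02; pushed hard home, -0.02.
- lid_front (a point): point on the lid's outer (top) face, on its middle line, 10 mm in from the front edge, 126 mm from the hinge line; moves with the lid. To shut the lid, push here from behind, forward and down round the hinge; the last few mm, where the lid's catch bar forces the hook aside, take about 7 N (2 to 3 N before).
- latch (a joint): tilt of the latch rocker, rad: 0 at rest, 0.40 fully pressed. The lid is let go at about 0.2. It springs back to 0 when released, and at 0 it holds a shut lid.
- latch_pad (a point): where to press down: middle of the ribs on the black latch paddle, a plate 60 mm wide jutting out 80 mm in front of the lid, top 56 mm up. The point lies 55 mm in front of the rocker's pivot, 65 mm in front of the lid. It goes down about 11 mm until the lid is let go, 21 mm to the stop; 2 to 3 N. The rocker's steel hook stands between paddle and lid.
- tray: shallow steel tray 250 (x) x 120 (y) mm, fixed; floor 3 mm thick, walls 3 mm thick and 14 mm high. Origin: centre of its underside; yaw within 0.1 rad.
- tray_free (a point): middle of the free end of the tray (its end nearer the robot), on its floor; the dishes stand at the other end.
- bottle_mid (a point): clear-white sample bottle with a blue cap, 53 mm diameter, 118 mm tall, about 0.09 kg, at first standing on the incubator's lid (other such bottles stand in the carton). This point is on its axis, half-way up (59 mm); z along its axis. The plain body can be gripped from 20 to 80 mm up.
- dishes_mid (a point): stack of pink Petri dishes, a cylinder 61 mm in diameter and 45 mm high, about 0.05 kg, standing in the tray at first. This point is its centre (22.5 mm up); z along its axis.
- cup_a: bystander: clear filter funnel cup with a teal collar, 70 x 78 x 106 mm, standing; origin at the centre of its underside
- cup_b: bystander: clear filter funnel cup with a teal collar, 70 x 78 x 106 mm, standing; origin at the centre of its underside
- cup_c: bystander: clear filter funnel cup with a teal collar, 70 x 78 x 106 mm, standing; origin at the centre of its underside
- cup_d: bystander: clear filter funnel cup with a teal collar, 70 x 78 x 106 mm, standing; origin at the centre of its underside
- timer: bystander: bench timer, 66 x 66 x 22 mm, lying behind the carton; origin at the centre of its underside
- tape: bystander: roll of tape, 104 mm across, 25 mm high, lying near the robot; origin at the centre of its underside
- shipping_carton: obstacle at the left, fixed: open cardboard carton about 220 x 210 mm, 180 mm high; origin at the centre of its underside. Its flaps stand up and out: the one on the work side reaches 165 mm to the right (-y) of the origin at 250 mm height, the others 180 mm in their directions; keep the gripper and arm clear of it.
- forceps: bystander: steel forceps 152 mm long, 8 mm high, lying between incubator and tray, along x; origin at the centre of the underside
- bottle: the same bottle; origin at the centre of its underside
- dishes: the same stack of dishes; origin at the centre of its underside
There are look-alikes about, which are no part of the job. Leave any green or orange look-alike of the bottle alone.

How it is judged (in metres and radians):
On the way, in this order (a step that is already met when the one before it is completed fails the run):
1. the bottle stands upright in the tray, let go, with the lid still shut (x of bottle_mid in the frame of tray between -0.115 and 0.115 m and y of bottle_mid in the frame of tray between -0.05 and 0.05 m and z of bottle_mid in the frame of tray between 0.055 and 0.068 m and angle between bottle_mid's own z axis and vertical below 0.1 rad and contact force between the fingers and bottle below 0.05 N and linear speed of bottle below 0.02 m/s and value of joint lid_hinge below 0.05 rad), for 0.2 s.
2. the latch paddle is pressed down (value of joint latch above 0.15 rad).
3. the lid has sprung fully open with nothing of the robot against it (value of joint lid_hinge above 1.5 rad and contact force between each of the fingers, the arm and lid below 0.05 N), for 0.2 s.
4. the dishes stand upright on the chamber floor, let go, with the lid open (x of dishes_mid in the frame of incubator between -0.04 and 0.04 m and y of dishes_mid in the frame of incubator between -0.05 and 0.05 m and z of dishes_mid in the frame of incubator between 0.048 and 0.058 m and angle between dishes_mid's own z axis and vertical below 0.1 rad and contact force between the fingers and dishes below 0.05 N and linear speed of dishes below 0.02 m/s and value of joint lid_hinge above 1.2 rad), for 0.2 s.
At the end, for the whole second after the job is handed in: The lid is shut and held by the latch (lid angle under 0.03 rad, latch back within 0.05 rad of rest); the dishes stand upright (within 0.1 rad) on the chamber floor and the bottle stands upright (within 0.1 rad) on the tray floor, both at rest (x of bottle_mid in the frame of tray between -0.115 and 0.115 m and y of bottle_mid in the frame of tray between -0.05 and 0.05 m and z of bottle_mid in the frame of tray between 0.055 and 0.068 m and angle between each of bottle_mid, dishes_mid's own z axis and vertical below 0.1 rad and x of dishes_mid in the frame of incubator between -0.04 and 0.04 m and y of dishes_mid in the frame of incubator between -0.05 and 0.05 m and z of dishes_mid in the frame of incubator between 0.048 and 0.058 m and value of joint lid_hinge below 0.03 rad and value of joint latch below 0.05 rad and linear speed of each of bottle, dishes below 0.02 m/s); the robot touches nothing.
It fails at once if the robot is in the way of the lid as it springs open (struck with more than 3 N) (velocity of joint lid_hinge above 0.8 rad/s and value of joint lid_hinge below 1.4 rad and contact force between any of the fingers, the arm and lid above 3 N).
It fails at once if the bottle or the dishes are tipped over (more than 0.6 rad) (angle between any of bottle_mid, dishes_mid's own z axis and vertical above 0.6 rad).
It fails at once if the bottle or the dishes are dropped (falling freely faster than 0.9 m/s) ((linear speed of bottle above 0.9 m/s and contact force between the fingers and bottle below 0.01 N) or (linear speed of dishes above 0.9 m/s and contact force between the fingers and dishes below 0.01 N)).
It fails at once if a bystander is moved by more than 30 mm (distance of any of cup_a, cup_b, cup_c, cup_d, timer, tape, forceps from where it was at the start of the episode above 0.03 m).
It also fails if it takes over 72 s, if anything falls off the work surface, if the arm or the gripper's body presses on something with over 40 N, if the wrist force passes 120 N, or if a joint passes its speed limit or range.

## Working session

There is one attempt and no reset: what is moved stays moved. The work goes in short steps, Python scripts to look and compute and a tool call to move; the robot and the scene stay as the last step left them, time stands still between calls to the robot, and variables do not carry over. Pictures are saved under pics/ and viewed, and the job is handed in when it is done.

Besides the shell and the picture viewer there is one more tool, called as a command line: name --pt "numbers of a row" for each row, then --argument value for the rest. move_arm: Moves the arm, as the interface text tells. Its arguments: {"type":"object","properties":{"travel":{"type":"array","items":{"type":"array","items":{"type":"number"}}},"spin":{"type":"array","items":{"type":"number"}},"fingers":{"type":"number"},"squeeze":{"type":"number"}},"required":["travel","spin"]}

```bash
ls; mkdir -p pics; cat > h.py <<'E'
import numpy as np, cv2
from station import telemetry, camera, camera_model, ticket, models
def w(cam,p):
    m=camera_model(cam);R=cv2.Rodrigues(np.array(m['rvec'],float))[0]
    return R.T@(np.array(p,float)-np.array(m['tvec'],float).ravel())
def px(cam,P):
    m=camera_model(cam)
    return cv2.projectPoints(np.array(P,float).reshape(-1,1,3),np.array(m['rvec'],float),np.array(m['tvec'],float),np.array(m['K'],float),None)[0].reshape(-1,2)
E
python3 - <<'E'
from h import *
for c in ('scene','top'):
    cv2.imwrite(f'pics/{c}0.png',camera(c))
    m=camera_model(c);R=cv2.Rodrigues(np.array(m['rvec'],float))[0]
    print(c,w(c,[0,0,0]),R[2])
    for t in ['bottle_mid','tray_free','tray','latch_pad','lid_front','incubator','dishes_mid']:
        for d in models.tip_of(c,t)[:5]:
            P=w(c,d['at']);print(t,round(d['score'],2),P.round(),px(c,P).round().tolist())
s=telemetry.observe();print(s)
E
```

```text
pics
scene [ -260.43080352 -1234.23298671   717.63443761] [ 0.5142723   0.76665797 -0.38439506]
bottle_mid 0.94 [583. -98. 147.] [[351.0, 231.0]]
bottle_mid 0.76 [649. 227.  57.] [[307.0, 221.0]]
bottle_mid 0.63 [330. -65.  59.] [[262.0, 279.0]]
bottle_mid 0.59 [580. -92.  89.] [[348.0, 250.0]]
bottle_mid 0.53 [ 514. -120.   94.] [[334.0, 258.0]]
tray_free 0.56 [ 491. -327.   -1.] [[374.0, 326.0]]
tray 0.7 [ 548. -334.   -3.] [[395.0, 322.0]]
latch_pad 0.79 [ 437. -123.   53.] [[310.0, 280.0]]
lid_front 0.68 [ 511. -116.   93.] [[332.0, 258.0]]
incubator 0.58 [ 569. -116.   -2.] [[349.0, 285.0]]
incubator 0.24 [645.  78.   0.] [[332.0, 253.0]]
dishes_mid 0.96 [ 612. -324.   27.] [[413.0, 302.0]]
top [ 306.93933276  -60.30086423 1462.46705514] [ 0.14916627 -0.00341209 -0.98880624]
bottle_mid 0.94 [585. -99. 147.] [[330.0, 206.0]]
bottle_mid 0.64 [331. -71.  58.] [[322.0, 305.0]]
bottle_mid 0.59 [648. 228.  60.] [[211.0, 193.0]]
tray_free 0.62 [ 489. -332.    5.] [[413.0, 247.0]]
tray 0.74 [ 552. -331.    1.] [[411.0, 225.0]]
tray 0.64 [ 565. -121.   -0.] [[337.0, 223.0]]
tray 0.53 [ 5
[... 214 characters left out ...]
123.   89.] [[340.0, 238.0]]
{'time': 0.8, 'joint_pos': array([-1.18259583e+00,  4.80187952e-01,  1.59630224e+00, -1.13545849e-05,
        1.06512883e+00, -4.65955178e-02]), 'qvel': array([ 0.00031586, -0.00080355, -0.00086689, -0.00055204,  0.00039942,
       -0.00240528]), 'joint_efforts': array([-9.76893243e-04, -9.50393701e+01, -4.30637026e+01,  1.26086211e-04,
        5.66452782e-04, -2.34569825e-05]), 'tool_pos': array([ 273.80817881, -589.49681562,  223.00354036]), 'tcp_rot': array([-0.1525089 , -0.69045742, -0.15252608,  0.69046751]), 'ft_force': array([-0.60244123, -0.00654214, -0.30875204]), 'moment': array([-0.03347179, -0.08110238,  0.0005952 ]), 'grip_width': 0.9978656148177217}
```

View pics/scene0.png

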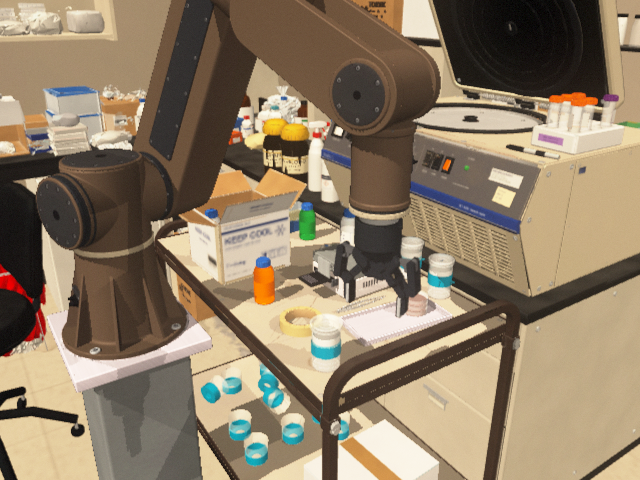

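View pics/top0.png

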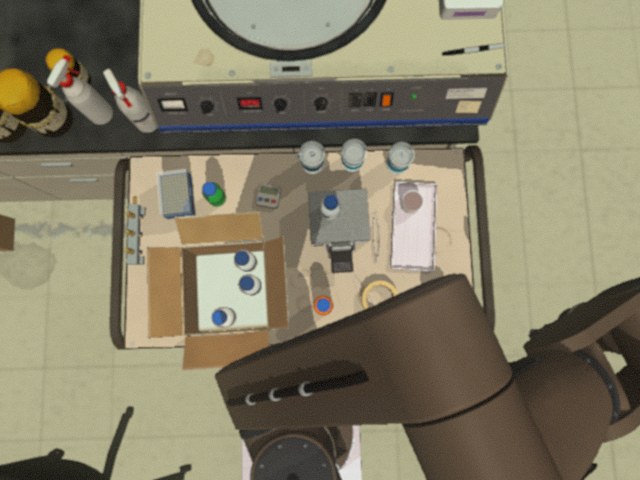

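```bash
python3 - <<'E'
from h import *
a=cv2.imread('pics/scene0.png')[200:350,230:470];b=cv2.imread('pics/top0.png')[160:330,280:460]
cv2.imwrite('pics/c0.png',cv2.resize(a,None,fx=3.3,fy=3.3,interpolation=2));cv2.imwrite('pics/c1.png',cv2.resize(b,None,fx=3.5,fy=3.5,interpolation=2))
from scipy.spatial.transform import Rotation as Ro
q=telemetry.observe()['tcp_rot'];print(Ro.from_quat(q,scalar_first=True).as_matrix().round(3))
E
```

```text
[[-0.     0.421 -0.907]
 [ 0.    -0.907 -0.421]
 [-1.    -0.     0.   ]]
```

View pics/c0.png

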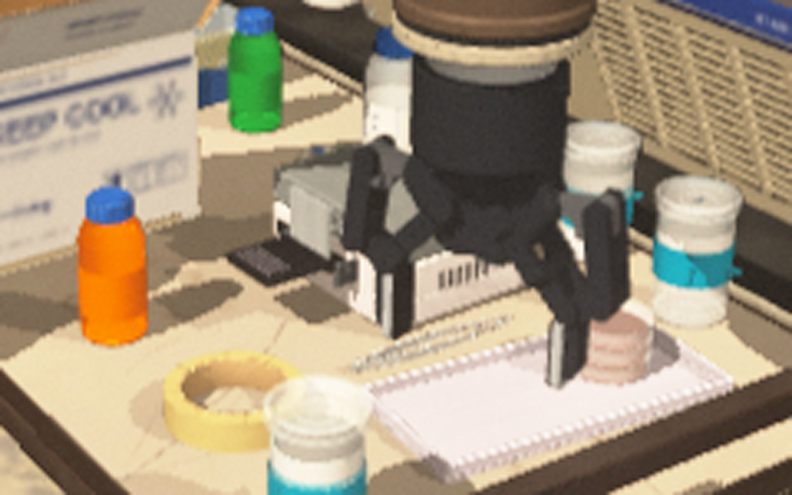

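View pics/c1.png

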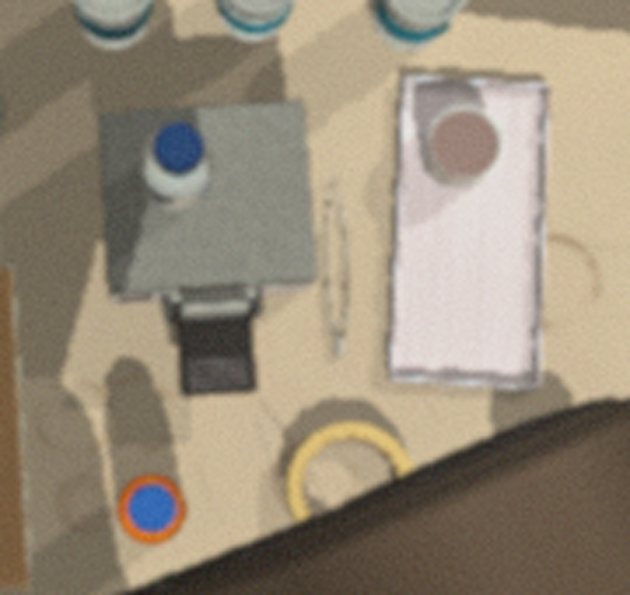

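Bottle look-alikes in the top view:
- green bottle (213,193)
- orange bottle (322,305)
- carton bottles (244,260), (249,285) and (222,317)
- bottle on the grey lid (330,206)

I choose the one on the lid. It is clear-white with a blue cap in both crops, and the networks put it at mid height 147, which fits standing on the lid. The dishes are at (411,198) at the far end of the tray. Next I measure the yaws and obstacles.

```bash
python3 - <<'E'
from h import *
def ray(cam,uv,z):
    m=camera_model(cam);K=np.array(m['K'],float)
    c=w(cam,[0,0,0]);d=w(cam,np.linalg.inv(K)@[uv[0],uv[1],1])-c
    return c+d*(z-c[2])/d[2]
f=lambda x,y:(280+x/3.5,160+y/3.5)
print('lid',[ray('top',f(*p),90).round()[:2].tolist() for p in [(100,115),(302,100),(317,282),(113,298)]])
print('tray',[ray('top',f(*p),14).round()[:2].tolist() for p in [(402,72),(549,80),(539,385),(388,378)]])
print('dish top',ray('top',f(465,145),48).round(),'cap',ray('top',f(179,147),208).round())
for t in ['dishes_mid','dishes','cup_a','tape','timer','forceps','shipping_carton']:
  for c in ('scene','top'):
    for d in models.tip_of(c,t)[:5]:
        print(t,c,round(d['score'],2),w(c,d['at']).round().tolist())
for c in ('scene','top'):
  for t in ('lid','tray','bottle','dishes'):
   for d in models.silhouettes(c,t)[:2]:
    mk=d['mask'].astype(np.uint8)
    if c=='top' and mk.sum():
        z={'lid':90,'tray':14,'bottle':208,'dishes':48}[t]
        p=np.argwhere(mk)[:,::-1].astype(np.float32)
        b=cv2.boxPoints(cv2.minAreaRect(p));print(t,round(d['score'],2),mk.sum(),[ray('top',q,z).round()[:2].tolist() for q in b])
E
```

```text
lid [[634.0, -42.0], [641.0, -199.0], [499.0, -204.0], [491.0, -49.0]]
tray [[681.0, -289.0], [671.0, -409.0], [422.0, -386.0], [431.0, -266.0]]
dish top [ 611. -331.   48.] cap [581. -99. 208.]
dishes_mid scene 0.96 [612.0, -324.0, 27.0]
dishes_mid top 0.58 [509.0, -123.0, 89.0]
dishes scene 0.83 [614.0, -325.0, 2.0]
dishes scene 0.39 [612.0, -326.0, 27.0]
dishes scene 0.39 [311.0, -386.0, 0.0]
dishes top 0.97 [620.0, -332.0, 2.0]
cup_a scene 0.87 [312.0, -386.0, 2.0]
cup_a scene 0.77 [731.0, -299.0, 3.0]
cup_a scene 0.64 [752.0, -164.0, 3.0]
cup_a top 0.72 [741.0, -52.0, 2.0]
cup_a top 0.7 [748.0, -170.0, -2.0]
cup_a top 0.65 [735.0, -300.0, -1.0]
cup_a top 0.46 [344.0, -227.0, -1.0]
tape scene 0.73 [351.0, -226.0, -2.0]
tape top 0.55 [347.0, -231.0, -2.0]
tape top 0.34 [552.0, -334.0, 1.0]
timer scene 0.43 [526.0, -225.0, 0.0]
timer scene 0.38 [647.0, 79.0, -1.0]
timer scene 0.26 [582.0, -89.0, 88.0]
timer top 0.77 [645.0, 76.0, 1.0]
timer top 0.22 [751.0, -169.0, -2.0]
forceps scene 0.55 [531.0, -221.0, -3.0]
forceps top 0.45 [526.0, -230.0, 1.0]
forceps top 0.21 [344.0, -230.0, -1.0]
forceps top 0.19 [638.0, -117.0, 60.0]
lid 0.62 2738 [[636.0, -37.0], [643.0, -203.0], [493.0, -206.0], [487.0, -43.0]]
tray 0.77 3347 [[429.0, -262.0], [679.0, -285.0], [670.0, -413.0], [420.0, -386.0]]
bottle 0.89 409 [[597.0, -74.0], [595.0, -123.0], [535.0, -122.0], [537.0, -73.0]]
bottle 0.55 410 [[619.0, 231.0], [650.0, 200.0], [600.0, 153.0], [570.0, 184.0]]
dishes 0.8 487 [[596.0, -284.0], [659.0, -318.0], [628.0, -375.0], [566.0, -340.0]]
```

```bash
cat >> h.py <<'E'
from scipy.spatial.transform import Rotation as Ro
def go(*Ps):
    s=telemetry.observe();R=Ro.from_quat(s['tcp_rot'],scalar_first=True).as_matrix()
    print('t',round(s['time'],2),'pos',s['tool_pos'].round(1),'yaw_y deg',np.degrees(np.arctan2(R[1,1],R[0,1])).round(2),'F',s['ft_force'].round(1),'g',round(s['grip_width'],3))
    for P in Ps: print(P,'travel cm',(R.T@(np.array(P,float)-s['tool_pos'])/10).round(2))
E
python3 -c "
from h import *
go((583,-98.5,262),(583,-98.5,168))"
```

```text
t 1.9 pos [ 273.8 -589.5  223. ] yaw_y deg -65.09 F [-0.5  0.6 -0.6] g 1.002
(583, -98.5, 262) travel cm [ -3.9  -31.51 -48.72]
(583, -98.5, 168) travel cm [  5.5  -31.51 -48.72]
```

move_arm --pt "-4 0 0" --pt "-4 -31.5 -48.7" --pt "-4 -31.5 -48.7" --pt "-4 -31.5 -48.7" --pt "-4 -31.5 -48.7" --pt "-4 -31.5 -48.7" --pt "-4 -31.5 -48.7" --pt "-4 -31.5 -48.7" --pt "-4 -31.5 -48.7" --pt "-4 -31.5 -48.7" --spin '[-6, -12, -18, -24, -30, -36, -42, -48, -54, -60]' --fingers 8.5 --squeeze 30

```text
time: 2.73
tool_pos: [474.3, -270.3, 263.3]
tcp_rot: [0.479, 0.521, 0.478, -0.52]
ft_force: [0.0, 0.6, 1.1]
grip_width: 0.997
```

```bash
python3 -c "
from h import *
go((583,-98.5,262),(583,-98.5,168))"
```

```text
t 2.73 pos [ 474.3 -270.3  263.3] yaw_y deg -4.8 F [0.  0.6 1.1] g 0.997
(583, -98.5, 262) travel cm [  0.13   9.39 -18.03]
(583, -98.5, 168) travel cm [  9.53   9.39 -18.03]
```

move_arm --pt "0 9.4 -18.0" --pt "0 9.4 -18.0" --pt "0 9.4 -18.0" --pt "0 9.4 -18.0" --pt "0 9.4 -18.0" --pt "0 9.4 -18.0" --pt "0 9.4 -18.0" --spin '[0, 0, 0, 0, 0, 0, 0]'

```text
time: 3.32
tool_pos: [583.9, -99.4, 262.8]
tcp_rot: [-0.478, -0.521, -0.478, 0.521]
ft_force: [-0.6, -0.3, -0.1]
grip_width: 0.997
```

```bash
python3 - <<'E'
from h import *
go((583,-98.5,262),(583,-98.5,168))
for c in ('scene','top'):
    cv2.imwrite(f'pics/{c}1.png',camera(c))
    for t in ['bottle_mid','bottle','lid_front','latch_pad']:
        for d in models.tip_of(c,t)[:3]:
            print(c,t,round(d['score'],2),w(c,d['at']).round().tolist())
a=cv2.imread('pics/scene1.png')[150:350,230:470]
cv2.imwrite('pics/c2.png',cv2.resize(a,None,fx=2.9,fy=2.9,interpolation=2))
E
```

```text
t 3.32 pos [583.9 -99.4 262.8] yaw_y deg -4.9 F [-0.6 -0.3 -0.1] g 0.997
(583, -98.5, 262) travel cm [ 0.08 -0.1  -0.08]
(583, -98.5, 168) travel cm [ 9.48 -0.1  -0.08]
scene bottle_mid 0.9 [648.0, 227.0, 57.0]
scene bottle_mid 0.82 [329.0, -66.0, 57.0]
scene bottle_mid 0.69 [350.0, -224.0, -2.0]
scene bottle 0.82 [648.0, 223.0, -2.0]
scene bottle 0.74 [584.0, -91.0, 88.0]
scene bottle 0.67 [751.0, -162.0, -1.0]
scene lid_front 0.95 [514.0, -116.0, 95.0]
scene latch_pad 0.83 [438.0, -124.0, 53.0]
top bottle_mid 0.8 [649.0, 226.0, 59.0]
top bottle_mid 0.62 [583.0, -98.0, 151.0]
top bottle 0.8 [650.0, 227.0, -3.0]
top bottle 0.53 [581.0, -96.0, 87.0]
```

View pics/c2.png

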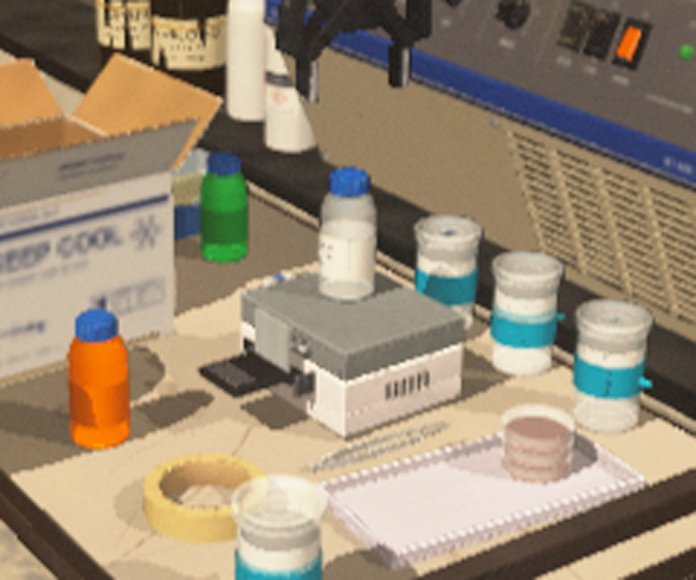

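View pics/top1.png

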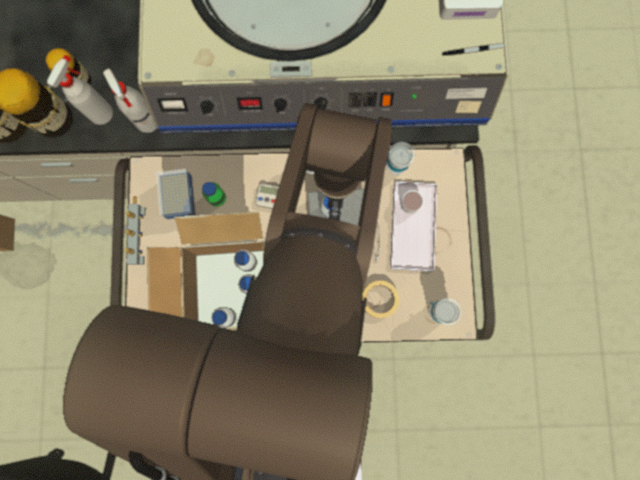

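The crop shows the chosen bottle at (348,235), white with a blue cap, standing on the lid under the open jaws. Descending now.

move_arm --pt "3.5 -0.1 -0.1" --pt "6.5 -0.1 -0.1" --pt "9.4 -0.1 -0.1" --pt "9.4 -0.1 -0.1" --pt "9.4 -0.1 -0.1" --spin '[0, 0, 0, 0, 0]'

```text
time: 4.23
tool_pos: [581.5, -100.1, 168.4]
tcp_rot: [-0.476, -0.521, -0.478, 0.522]
ft_force: [0.6, -0.6, 0.5]
grip_width: 0.996
```

move_arm --pt "0 0 0" --pt "0 0 0" --pt "0 0 0" --pt "0 0 0" --pt "0 0 0" --pt "0 0 0" --pt "0 0 0" --pt "0 0 0" --spin '[0, 0, 0, 0, 0, 0, 0, 0]' --fingers 4.5 --squeeze 30

```text
time: 4.9
tool_pos: [582.5, -100.2, 169.4]
tcp_rot: [0.478, 0.522, 0.477, -0.522]
ft_force: [-0.2, 0.4, 6.4]
grip_width: 0.531
```

```bash
python3 - <<'E'
from h import *
go((583,-98.5,168),(491,-329,82))
for c in ('scene',):
    cv2.imwrite(f'pics/{c}2.png',camera(c))
a=cv2.imread('pics/scene2.png')[150:350,230:470]
cv2.imwrite('pics/c3.png',cv2.resize(a,None,fx=2.9,fy=2.9,interpolation=2))
E
```

```text
t 4.9 pos [ 582.5 -100.2  169.4] yaw_y deg -5.09 F [-0.2  0.4  6.4] g 0.531
(583, -98.5, 168) travel cm [ 0.14  0.03 -0.18]
(491, -329, 82) travel cm [ 8.74 -7.09 23.6 ]
```

View pics/c3.png

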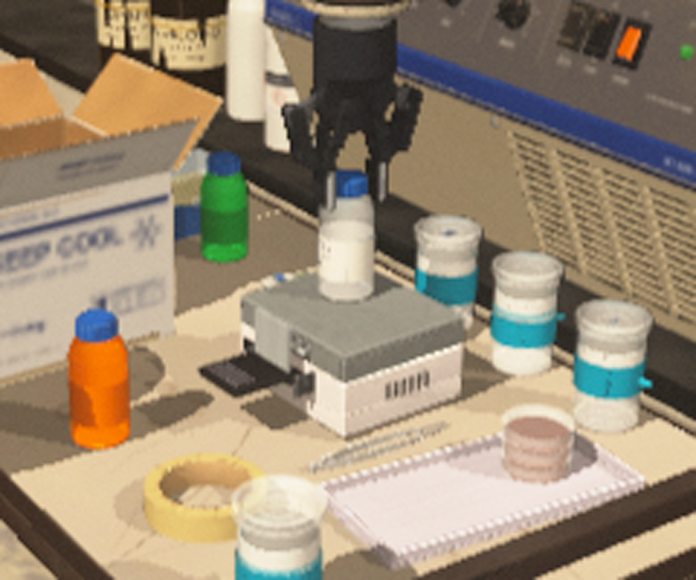

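```bash
python3 - <<'E'
from h import *
m=cv2.imread('pics/scene2.png')
P=[(582.5-26,-100,z) for z in (144,150,160,170,180)]+[(583,-98.5,z) for z in (90,170,208)]
uv=px('scene',P);print(((uv-[230,150])*2.9).round())
a=m[170:260,320:390].copy()
cv2.imwrite('pics/c4.png',cv2.resize(a,None,fx=7,fy=6.5,interpolation=2))
E
```

```text
[[327. 244.]
 [328. 238.]
 [328. 228.]
 [328. 218.]
 [328. 207.]
 [349. 291.]
 [351. 212.]
 [351. 172.]]
```

View pics/c4.png

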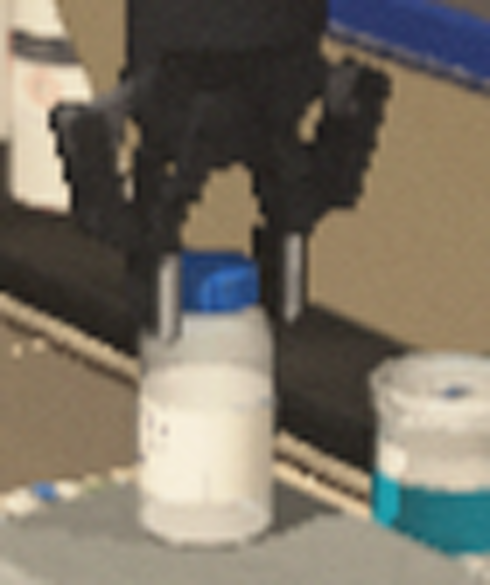

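```bash
python3 - <<'E'
from h import *
for x in (584-50,584-43,584+43):
  for z in (240,250,260,270,280):
    print(x,z,((px('scene',[(x,-99.4+(584-x)*.085,z)])-[230,150])*2.9).round())
E
python3 - <<'E'
import cv2
a=cv2.imread('pics/scene1.png')[140:200,310:390]
cv2.imwrite('pics/c5.png',cv2.resize(a,None,fx=8,fy=8,interpolation=2))
E
```

```text
534 240 [[305. 148.]]
534 250 [[305. 137.]]
534 260 [[306. 126.]]
534 270 [[306. 115.]]
534 280 [[306. 104.]]
541 240 [[312. 146.]]
541 250 [[312. 136.]]
541 260 [[313. 125.]]
541 270 [[313. 114.]]
541 280 [[313. 103.]]
627 240 [[394. 132.]]
627 250 [[395. 121.]]
627 260 [[395. 111.]]
627 270 [[395. 100.]]
627 280 [[396.  90.]]
```

View pics/c5.png

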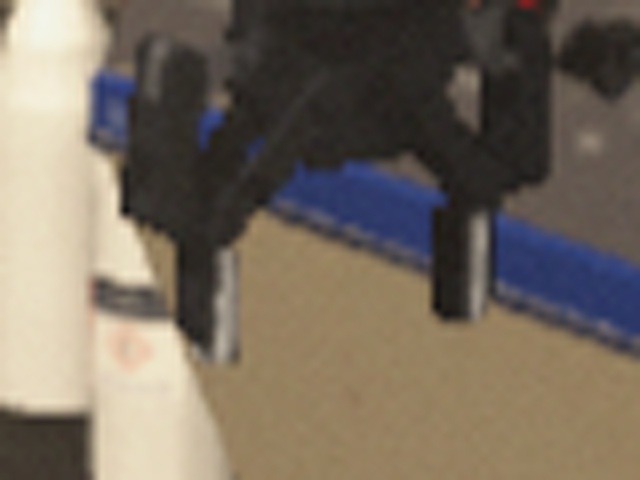

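```bash
python3 - <<'E'
from h import *
from scipy.optimize import least_squares
# unknown: tip offset along z, lateral x,y, half opening
def fit(T,yaw,uvL,uvR):
    y=np.array([np.cos(yaw),np.sin(yaw),0])
    def r(p):
        c=np.array(T)+[p[0],p[1],p[2]];a=px('scene',[c-y*p[3],c+y*p[3]])
        if a[0,0]>a[1,0]: a=a[::-1]
        return (a-[uvL,uvR]).ravel()
    s=least_squares(r,[0,0,-15,43]);print(s.x.round(1),s.cost)
fit((273.8,-589.5,223),np.radians(-65.1),(350.3,301.5),(400.3,316))
fit((583.9,-99.4,262.8),np.radians(-4.9),(337.7,185.2),(368.7,179.7))
fit((582.5,-100.2,169.4),np.radians(-5.09),(344,222),(361.7,219))
E
```

```text
[118.  145.  -87.8  57. ] 0.013239687888500325
[ -80.5 -112.5   62.1   42.4] 0.05152417110074581
[121.1 154.  -66.5  31. ] 0.052375273509436285
```

```bash
python3 - <<'E'
from h import *
from scipy.optimize import least_squares
def fit(T,yaw,uvL,uvR):
    y=np.array([np.cos(yaw),np.sin(yaw),0]);n=np.array([y[1],-y[0],0])
    def pr(p): 
        c=np.array(T)+[0,0,p[0]];a=px('scene',[c-y*p[1]+n*0,c+y*p[1]])
        return a[::-1] if a[0,0]>a[1,0] else a
    s=least_squares(lambda p:(pr(p)-[uvL,uvR]).ravel(),[-15,43]);print(s.x.round(1),s.cost.round(2),(pr(s.x)-[uvL,uvR]).round(1).tolist())
fit((273.8,-589.5,223),np.radians(-65.1),(350.3,301.5),(400.3,316))
fit((583.9,-99.4,262.8),np.radians(-4.9),(337.7,185.2),(368.7,179.7))
fit((582.5,-100.2,169.4),np.radians(-5.09),(344,222),(361.7,219))
d=models.tip_of('scene','tray_free');print(len(d))
E
python3 - <<'E'
import cv2
a=cv2.imread('pics/scene0.png')[230:330,320:440]
cv2.imwrite('pics/c6.png',cv2.resize(a,None,fx=6,fy=6,interpolation=2))
E
```

```text
[18.5 46.5] 0.66 [[0.9, -0.1], [0.7, 0.1]]
[19.6 46.8] 1.28 [[-1.1, -0.3], [-1.1, 0.2]]
[ 8.3 27.1] 3.14 [[-1.7, 0.2], [-1.8, -0.3]]
2
```

View pics/c6.png

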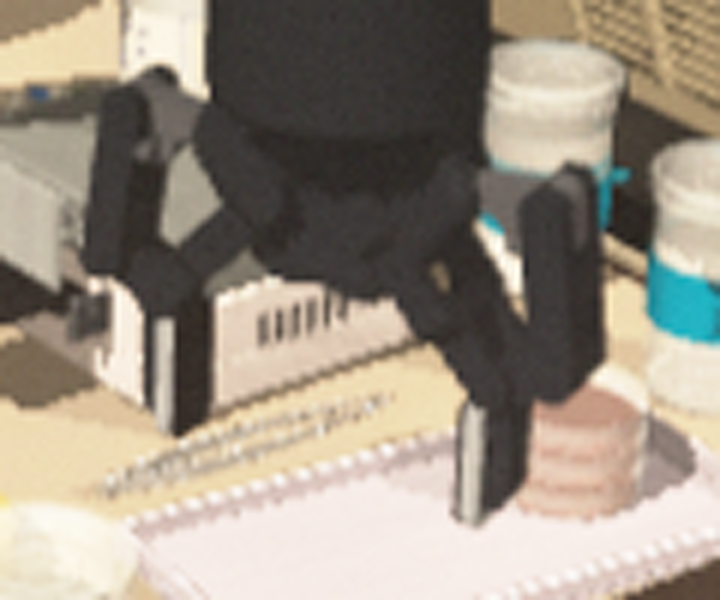

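```bash
python3 - <<'E'
from h import *
go()
im=camera('top');cv2.imwrite('pics/top2.png',im)
print(px('top',[(582.5,-100,150),(582.5-26,-98,150),(582.5+26,-102,150),(583,-98.5,208),(582.5-26,-98,178)]).round())
cv2.imwrite('pics/c7.png',cv2.resize(im[150:260,280:400],None,fx=5,fy=5,interpolation=2))
im=cv2.imread('pics/top1.png')
cv2.imwrite('pics/c8.png',cv2.resize(im[150:260,280:400],None,fx=5,fy=5,interpolation=2))
E
```

```text
t 5.0 pos [ 582.5 -100.2  169.4] yaw_y deg -5.09 F [-1.1 -0.7  6.4] g 0.526
[[331. 206.]
 [331. 216.]
 [332. 196.]
 [331. 201.]
 [331. 214.]]
```

View pics/c7.png

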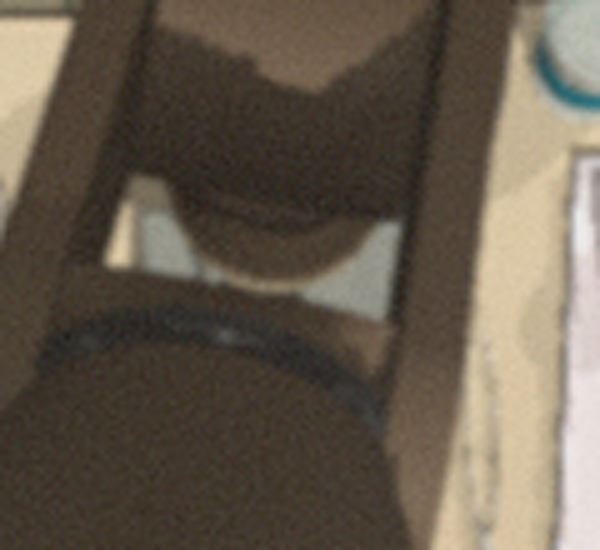

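View pics/c8.png

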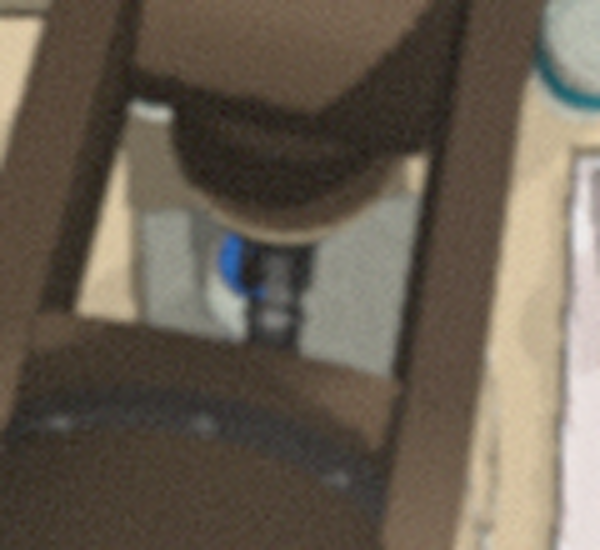

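```bash
python3 - <<'E'
from h import *
print(px('top',[(527,-95,z) for z in (280,320,360)]).round(1).tolist(),px('top',[(527,-110,320)]).round(1))
print(px('top',[(583,-98.5,208),(583+15,-98.5,208),(583,-83.5,208)]).round(1).tolist())
for c in('scene','top'):
  print(c,[ (round(d['score'],2),w(c,d['at']).round().tolist()) for d in models.tip_of(c,'bottle_mid')[:4]])
E
```

```text
[[331.0, 218.2], [331.4, 214.9], [331.9, 211.4]] [[338.1 214.7]]
[[331.0, 201.2], [330.8, 195.2], [324.9, 201.3]]
scene [(0.64, [649.0, 227.0, 56.0]), (0.61, [581.0, -98.0, 149.0]), (0.6, [330.0, -66.0, 57.0])]
top [(0.95, [646.0, 226.0, 62.0])]
```

The picture shows the pads at the bottle's shoulder (tips near z 178), about 27 mm higher than the telemetry implies and a few mm towards -y. They did not grip: the opening ran to the commanded 45 mm. I will open, lower in small steps, and trust the pictures for the tool's position.

move_arm --pt "-0.2 0 0" --pt "-0.2 0 0" --pt "-0.2 0 0" --pt "-0.2 0.4 -0.8" --pt "0.5 0.4 -0.8" --pt "1.0 0.4 -0.8" --pt "1.3 0.4 -0.8" --pt "1.3 0.4 -0.8" --pt "1.3 0.4 -0.8" --spin '[0, 0, 0, 0, 0, 0, 0, 0, 0]' --fingers 8.5

```text
time: 5.9
tool_pos: [586.7, -92.5, 155.5]
tcp_rot: [-0.477, -0.522, -0.478, 0.522]
ft_force: [-0.0, 0.1, 0.7]
grip_width: 0.995
```

```bash
python3 - <<'E'
from h import *
go()
im=camera('scene');cv2.imwrite('pics/s3.png',im)
im=cv2.resize(im[150:260,300:400],None,fx=6,fy=5.4,interpolation=2)
t=camera('top');t=cv2.resize(t[150:260,280:400],None,fx=1.5,fy=5.4)
cv2.imwrite('pics/c9.png',im)
E
```

```text
t 5.9 pos [586.7 -92.5 155.5] yaw_y deg -5.09 F [-0.   0.1  0.7] g 0.995
```

View pics/c9.png

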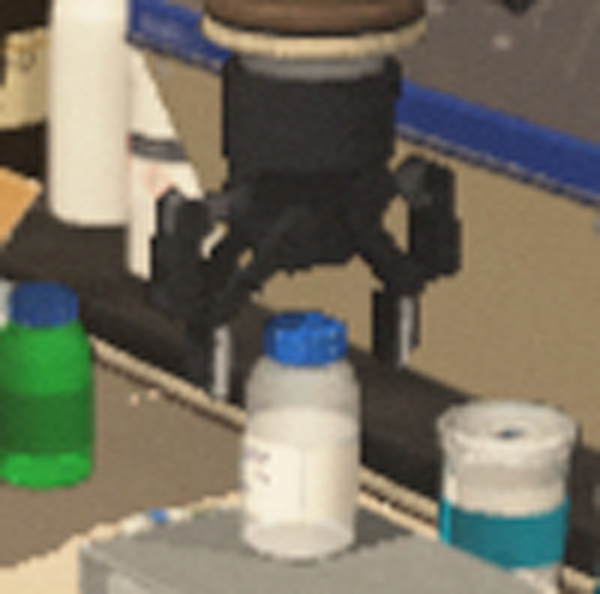

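move_arm --pt "0.7 0 0" --pt "1.4 0 0" --pt "1.4 0 0" --pt "1.4 0 0" --spin '[0, 0, 0, 0]'

```text
time: 6.33
tool_pos: [586.5, -92.4, 141.3]
tcp_rot: [-0.477, -0.521, -0.478, 0.522]
ft_force: [-0.1, 0.6, -0.2]
grip_width: 0.997
```

move_arm --pt "0 0 0" --pt "0 0 0" --pt "0 0 0" --pt "0 0 0" --pt "0 0 0" --pt "0 0 0" --pt "0 0 0" --spin '[0, 0, 0, 0, 0, 0, 0]' --fingers 4.5 --squeeze 25

```text
time: 6.92
tool_pos: [587.2, -92.5, 142.3]
tcp_rot: [0.477, 0.522, 0.477, -0.522]
ft_force: [-1.2, 0.4, 5.6]
grip_width: 0.573
```

```bash
python3 - <<'E'
from h import *
go()
im=camera('scene');cv2.imwrite('pics/s4.png',im)
im=cv2.resize(im[150:260,300:400],None,fx=6,fy=5.4,interpolation=2)
cv2.imwrite('pics/c10.png',im)
E
```

```text
t 6.92 pos [587.2 -92.5 142.3] yaw_y deg -5.09 F [-1.2  0.4  5.6] g 0.573
```

View pics/c10.png

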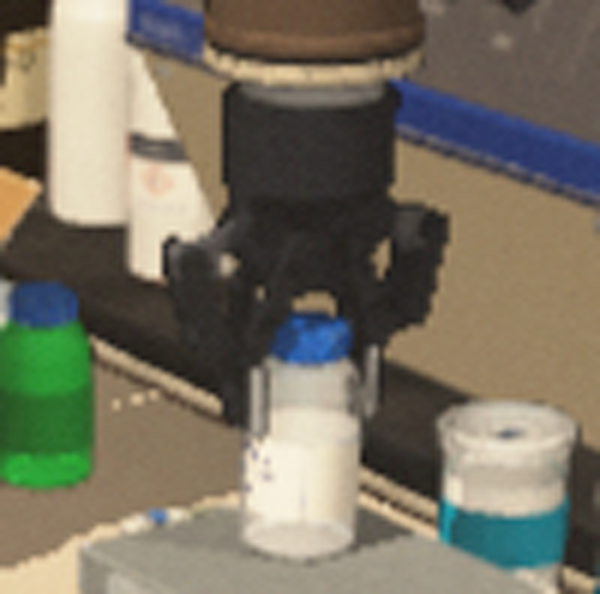

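```bash
python3 - <<'E'
from h import *
for y in (-130,-120,-109,-98,-88):
  for z in (155,165): print(y,z,px('scene',[(583-24.5,y+2,z),(583+24.5,y-2,z)]).round(1).tolist())
print('strips',(300+258/6,150+400/5.4),(300+372/6,150+380/5.4), 'bottle',px('scene',[(583,-98.5,90),(583,-98.5,208)]),'seen', (300+300/6,150+545/5.4),(300+315/6,150+330/5.4))
print([(round(d['score'],2),w('scene',d['at']).round().tolist()) for d in models.tip_of('scene','bottle_mid')[:4]])
print([(round(d['score'],2),w('scene',d['at']).round().tolist()) for d in models.tip_of('scene','bottle')[:4]])
E
```

```text
-130 155 [[349.8, 233.6], [365.7, 230.2]]
-130 165 [[349.9, 230.0], [365.8, 226.7]]
-120 155 [[347.6, 232.4], [363.4, 229.1]]
-120 165 [[347.7, 228.8], [363.5, 225.6]]
-109 155 [[345.1, 231.1], [360.9, 227.8]]
-109 165 [[345.2, 227.5], [361.0, 224.3]]
-98 155 [[342.7, 229.8], [358.4, 226.5]]
-98 165 [[342.8, 226.2], [358.5, 223.0]]
-88 155 [[340.5, 228.6], [356.2, 225.4]]
-88 165 [[340.6, 225.1], [356.3, 221.9]]
strips (343.0, 224.07407407407408) (362.0, 220.37037037037038) bottle [[350.22450083 250.43451142]
 [351.18905164 209.47787992]] seen (350.0, 250.92592592592592) (352.5, 211.11111111111111)
[(0.79, [585.0, -100.0, 148.0]), (0.68, [647.0, 228.0, 55.0]), (0.55, [332.0, -65.0, 58.0]), (0.16, [311.0, -388.0, 1.0])]
[(0.89, [330.0, -67.0, 4.0]), (0.66, [584.0, -92.0, 90.0]), (0.56, [644.0, 224.0, -5.0])]
```

move_arm --pt "0 0 0" --pt "0 0 0" --pt "0 0 0" --pt "0.3 -0.3 0" --pt "0.7 -0.3 0" --pt "0.7 -0.3 0" --pt "0.7 -0.3 0" --spin '[0, 0, 0, 0, 0, 0, 0]' --fingers 7.0

```text
time: 7.65
tool_pos: [583.7, -92.2, 134.6]
tcp_rot: [-0.477, -0.522, -0.478, 0.522]
ft_force: [-0.5, -0.6, -0.2]
grip_width: 0.818
```

```bash
python3 - <<'E'
from h import *
go()
im=camera('scene');cv2.imwrite('pics/s5.png',im)
im=cv2.resize(im[150:260,300:400],None,fx=6,fy=5.4,interpolation=2)
t=camera('top');cv2.imwrite('pics/t5.png',t);t=cv2.resize(t[160:240,290:380],None,fx=6,fy=6,interpolation=2)
cv2.imwrite('pics/c11.png',im);cv2.imwrite('pics/c12.png',t)
E
```

```text
t 7.65 pos [583.7 -92.2 134.6] yaw_y deg -5.09 F [-0.5 -0.6 -0.2] g 0.818
```

View pics/c11.png

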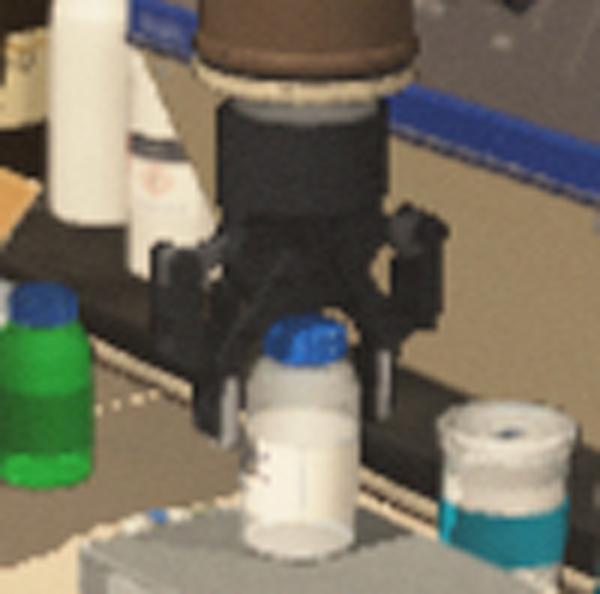

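View pics/c12.png

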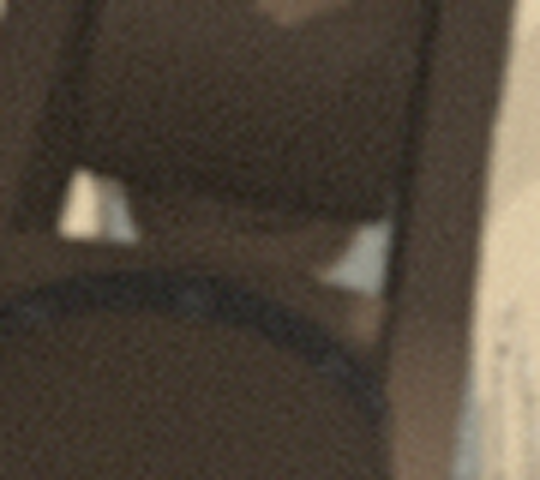

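move_arm --pt "0 0 0" --pt "0 0 0" --pt "0 0 0" --pt "0 0 0" --pt "0 0 0" --pt "0 0 0" --pt "0 0 0" --spin '[0, 0, 0, 0, 0, 0, 0]' --fingers 4.0 --squeeze 25

```text
time: 8.33
tool_pos: [584.1, -92.3, 135.1]
tcp_rot: [0.477, 0.522, 0.477, -0.522]
ft_force: [1.0, -0.3, 1.9]
grip_width: 0.588
```

```bash
python3 - <<'E'
from h import *
go()
im=camera('scene');cv2.imwrite('pics/s6.png',im)
im=cv2.resize(im[150:260,300:400],None,fx=6,fy=5.4,interpolation=2)
cv2.imwrite('pics/c13.png',im)
E
```

```text
t 8.33 pos [584.1 -92.3 135.1] yaw_y deg -5.09 F [ 1.  -0.3  1.9] g 0.588
```

View pics/c13.png

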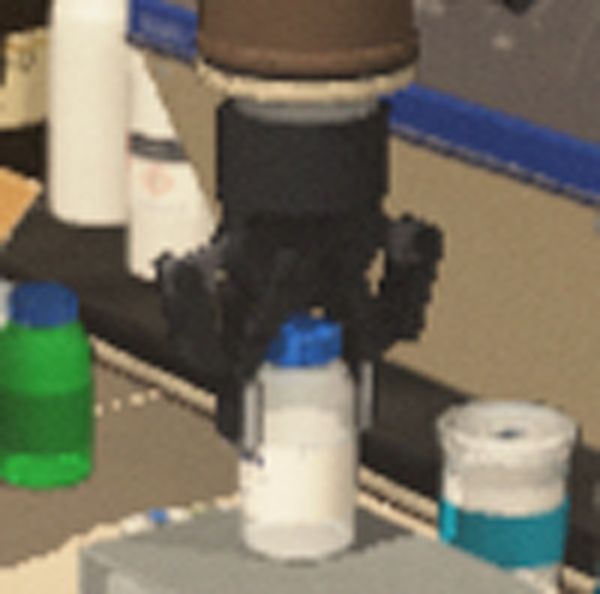

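move_arm --pt "-0.4 0 0" --pt "-0.8 0 0" --pt "-1.2 0 0" --pt "-1.5 0 0" --pt "-1.5 0 0" --spin '[0, 0, 0, 0, 0]'

```text
time: 8.8
tool_pos: [584.4, -92.3, 150.8]
tcp_rot: [0.478, 0.522, 0.477, -0.521]
ft_force: [-0.2, -0.3, -1.2]
grip_width: 0.59
```

```bash
python3 - <<'E'
from h import *
go()
im=camera('scene');cv2.imwrite('pics/s7.png',im)
im=cv2.resize(im[150:260,300:400],None,fx=6,fy=5.4,interpolation=2)
cv2.imwrite('pics/c14.png',im)
E
```

```text
t 8.8 pos [584.4 -92.3 150.8] yaw_y deg -5.09 F [-0.2 -0.3 -1.2] g 0.59
```

View pics/c14.png

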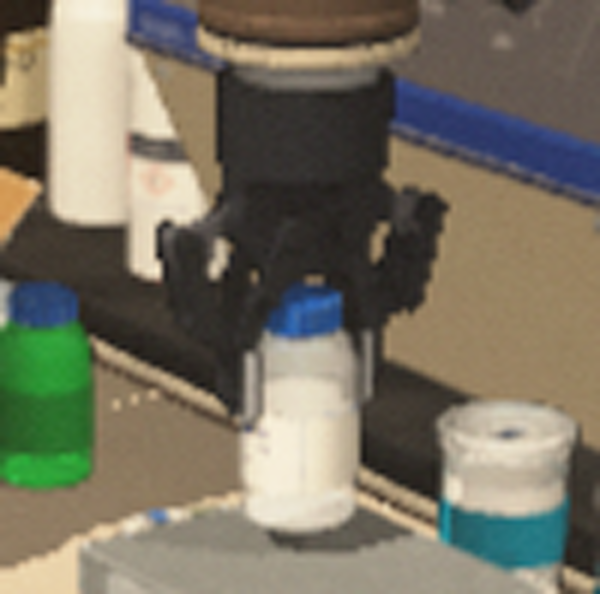

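```bash
python3 -c "
from h import *
go((491,-323,160),(491,-323,70),(491,-323,50))"
```

```text
t 8.85 pos [584.2 -92.3 150.5] yaw_y deg -5.09 F [ 0.3 -0.3 -0.7] g 0.591
(491, -323, 160) travel cm [-0.96 -7.24 23.81]
(491, -323, 70) travel cm [ 8.04 -7.25 23.81]
(491, -323, 50) travel cm [10.04 -7.25 23.81]
```

move_arm --pt "-1 -0.5 1.5" --pt "-1 -1.4 4.6" --pt "-1 -2.4 7.8" --pt "-1 -3.3 11" --pt "-1 -4.3 14.2" --pt "-1 -5.3 17.4" --pt "-1 -6.2 20.5" --pt "-1 -7 23" --pt "-1 -7.2 23.8" --pt "-1 -7.2 23.8" --spin '[0, 0, 0, 0, 0, 0, 0, 0, 0, 0]'

```text
time: 9.68
tool_pos: [490.3, -324.8, 159.8]
tcp_rot: [-0.477, -0.522, -0.477, 0.522]
ft_force: [0.4, -0.3, -0.8]
grip_width: 0.587
```

move_arm --pt "1.5 0 0" --pt "3.5 0 0" --pt "5.5 0 0" --pt "7.5 0 0" --pt "8.5 0 0" --pt "8.5 0 0" --pt "8.5 0 0" --spin '[0, 0, 0, 0, 0, 0, 0]'

```text
time: 10.27
tool_pos: [491.4, -322.2, 75.0]
tcp_rot: [-0.477, -0.522, -0.478, 0.522]
ft_force: [1.0, -0.7, -0.4]
grip_width: 0.588
```

```bash
python3 - <<'E'
from h import *
go((491,-323,50))
im=camera('scene');cv2.imwrite('pics/s8.png',im)
cv2.imwrite('pics/c15.png',cv2.resize(im[200:350,300:480],None,fx=4,fy=4,interpolation=2))
for t in('bottle_mid','bottle'):print([(round(d['score'],2),w('scene',d['at']).round().tolist()) for d in models.tip_of('scene',t)[:4]])
E
```

```text
t 10.27 pos [ 491.4 -322.2   75. ] yaw_y deg -5.05 F [ 1.  -0.7 -0.4] g 0.588
(491, -323, 50) travel cm [ 2.5  -0.03  0.08]
[(0.86, [330.0, -68.0, 61.0]), (0.79, [490.0, -327.0, 90.0]), (0.79, [647.0, 228.0, 59.0])]
[(0.84, [489.0, -323.0, 28.0]), (0.83, [646.0, 225.0, -1.0]), (0.69, [330.0, -62.0, 3.0])]
```

View pics/c15.png

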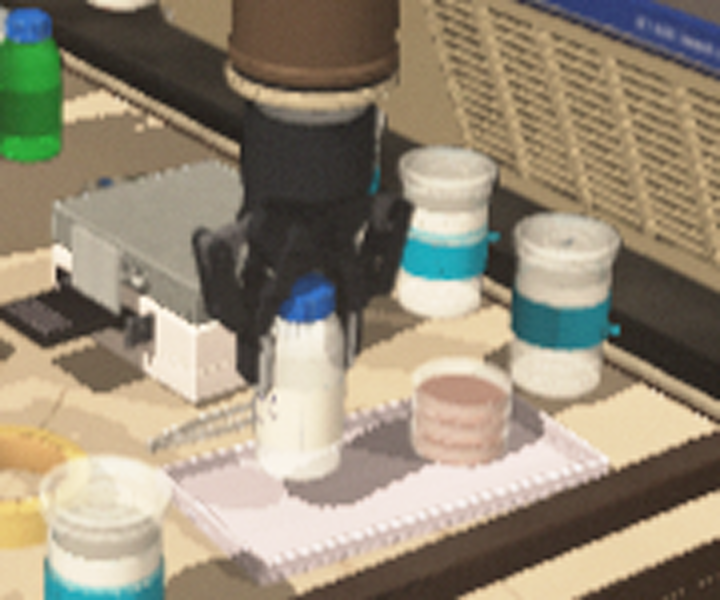

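move_arm --pt "0.8 0 0" --pt "1.6 0 0" --pt "2.2 0 0" --pt "2.4 0 0" --pt "2.5 0 0" --pt "2.5 0 0" --spin '[0, 0, 0, 0, 0, 0]'

```text
time: 10.92
tool_pos: [490.9, -322.8, 49.6]
tcp_rot: [-0.477, -0.522, -0.478, 0.522]
ft_force: [0.3, 0.3, -1.0]
grip_width: 0.582
```

move_arm --pt "0.1 0 0" --pt "0.2 0 0" --pt "0.2 0 0" --spin '[0, 0, 0]'

```text
time: 11.17
tool_pos: [491.4, -323.1, 48.3]
tcp_rot: [0.478, 0.522, 0.477, -0.522]
ft_force: [0.3, -0.1, 1.6]
grip_width: 0.587
```

move_arm --pt "0.1 0 0" --pt "0.1 0 0" --pt "0.1 0 0" --pt "0.1 0 0" --pt "0.1 0 0" --spin '[0, 0, 0, 0, 0]' --fingers 7.5

```text
time: 11.58
tool_pos: [491.2, -322.9, 47.0]
tcp_rot: [0.477, 0.522, 0.477, -0.522]
ft_force: [-0.1, 0.4, -0.4]
grip_width: 0.875
```

```bash
python3 - <<'E'
from h import *
go((491,-323,190),(428,-119,190))
im=camera('scene');cv2.imwrite('pics/s9.png',im)
cv2.imwrite('pics/c16.png',cv2.resize(im[200:350,300:480],None,fx=4,fy=4,interpolation=2))
for t in('bottle_mid','bottle'):print([(round(d['score'],2),w('scene',d['at']).round().tolist()) for d in models.tip_of('scene',t)[:4]])
E
```

```text
t 11.58 pos [ 491.2 -322.9   47. ] yaw_y deg -5.09 F [-0.1  0.4 -0.4] g 0.875
(491, -323, 190) travel cm [-1.43e+01 -2.00e-02  1.00e-02]
(428, -119, 190) travel cm [-14.3   -8.1  -19.75]
[(0.9, [649.0, 229.0, 59.0]), (0.89, [489.0, -329.0, 60.0]), (0.79, [330.0, -66.0, 58.0])]
[(0.95, [646.0, 226.0, -1.0]), (0.87, [490.0, -324.0, 3.0]), (0.66, [331.0, -65.0, 4.0])]
```

View pics/c16.png

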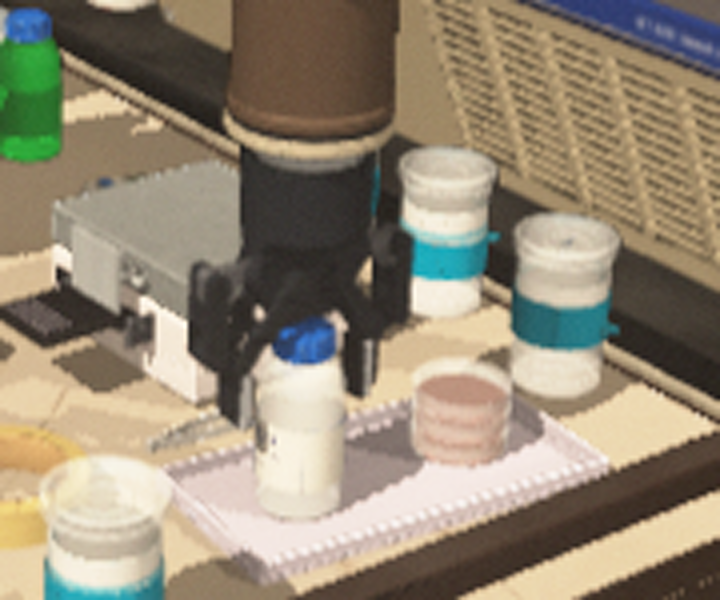

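move_arm --pt "-3 0 0" --pt "-7 0 0" --pt "-11 0 0" --pt "-14 0 0" --pt "-14.3 -1 -2.5" --pt "-14.3 -2.5 -6" --pt "-14.3 -4 -9.5" --pt "-14.3 -5.5 -13" --pt "-14.3 -7 -16.5" --pt "-14.3 -7.7 -19.8" --spin '[0, 0, 0, 5, 12, 19, 26, 33, 40, 47]'

```text
time: 12.57
tool_pos: [430.4, -120.0, 190.0]
tcp_rot: [-0.231, -0.668, -0.232, 0.668]
ft_force: [1.4, -0.4, -0.2]
grip_width: 0.878
```

```bash
python3 - <<'E'
from h import *
go((433,-120,190),(433,-120,105))
for t in('bottle_mid','bottle'):print([(round(d['score'],2),w('scene',d['at']).round().tolist()) for d in models.tip_of('scene',t)[:4]])
E
```

```text
t 12.57 pos [ 430.4 -120.   190. ] yaw_y deg -51.77 F [ 1.4 -0.4 -0.2] g 0.878
(433, -120, 190) travel cm [-0.    0.16 -0.2 ]
(433, -120, 105) travel cm [ 8.5   0.17 -0.2 ]
[(0.9, [649.0, 229.0, 59.0]), (0.89, [489.0, -329.0, 60.0]), (0.79, [330.0, -66.0, 58.0])]
[(0.95, [646.0, 226.0, -1.0]), (0.87, [490.0, -324.0, 3.0]), (0.66, [331.0, -65.0, 4.0])]
```

move_arm --pt "0 0.2 -0.2" --pt "0 0.2 -0.2" --pt "1 0.2 -0.2" --pt "3 0.2 -0.2" --pt "5 0.2 -0.2" --pt "7 0.2 -0.2" --pt "8.5 0.2 -0.2" --pt "8.5 0.2 -0.2" --spin '[7, 14, 21, 28, 35, 36, 36, 36]' --fingers 0

```text
time: 13.33
tool_pos: [434.1, -122.1, 102.8]
tcp_rot: [-0.016, -0.706, -0.017, 0.708]
ft_force: [-1.6, 0.2, -0.2]
grip_width: 0.0
```

```bash
python3 - <<'E'
from h import *
go((433,-120,105))
im=camera('scene');cv2.imwrite('pics/s10.png',im)
cv2.imwrite('pics/c17.png',cv2.resize(im[200:350,250:430],None,fx=4,fy=4,interpolation=2))
t=camera('top');cv2.imwrite('pics/t10.png',t);cv2.imwrite('pics/c18.png',cv2.resize(t[180:310,290:440],None,fx=5,fy=4.5,interpolation=2))
for c in('scene','top'):
 for t in('bottle_mid','bottle','latch_pad'):print(c,[(round(d['score'],2),w(c,d['at']).round().tolist()) for d in models.tip_of(c,t)[:4]])
for z in (120,110,100,90,80):print(z,((px('scene',[(430,-125,z)])-[250,200])*4).round())
E
```

```text
t 13.33 pos [ 434.1 -122.1  102.8] yaw_y deg -87.35 F [-1.6  0.2 -0.2] g 0.0
(433, -120, 105) travel cm [-0.22 -0.21  0.1 ]
scene [(0.72, [490.0, -329.0, 60.0]), (0.57, [329.0, -65.0, 57.0])]
scene [(0.72, [491.0, -322.0, 1.0]), (0.69, [331.0, -66.0, 5.0]), (0.45, [613.0, -323.0, 26.0])]
scene [(0.93, [436.0, -125.0, 54.0])]
top [(0.91, [490.0, -328.0, 61.0]), (0.73, [650.0, 226.0, 59.0])]
top [(0.67, [491.0, -329.0, 3.0]), (0.64, [653.0, 230.0, 1.0])]
top []
120 [[230. 226.]]
110 [[230. 241.]]
100 [[230. 255.]]
90 [[230. 269.]]
80 [[231. 284.]]
```

View pics/c17.png

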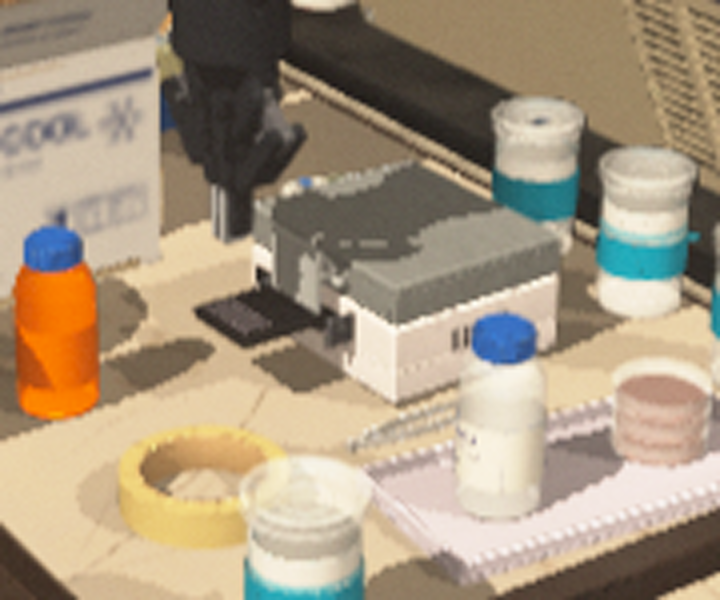

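View pics/c18.png

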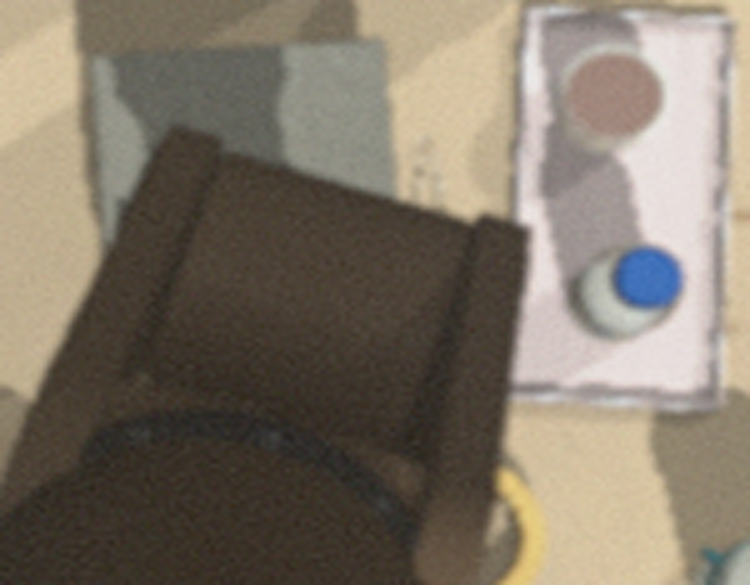

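move_arm --pt "1.5 0 0" --pt "3.5 0 0" --pt "4.6 0 0" --pt "5 0 0" --pt "5 0 0" --spin '[0, 0, 0, 0, 0]'

```text
time: 14.15
tool_pos: [435.0, -122.0, 54.6]
tcp_rot: [-0.016, -0.707, -0.016, 0.707]
ft_force: [0.1, 0.5, 0.8]
grip_width: 0.001
```

```bash
python3 - <<'E'
from h import *
go()
im=camera('scene');cv2.imwrite('pics/s11.png',im)
cv2.imwrite('pics/c19.png',cv2.resize(im[200:320,250:370],None,fx=5,fy=5,interpolation=2))
E
```

```text
t 14.15 pos [ 435.  -122.    54.6] yaw_y deg -87.39 F [0.1 0.5 0.8] g 0.001
```

View pics/c19.png

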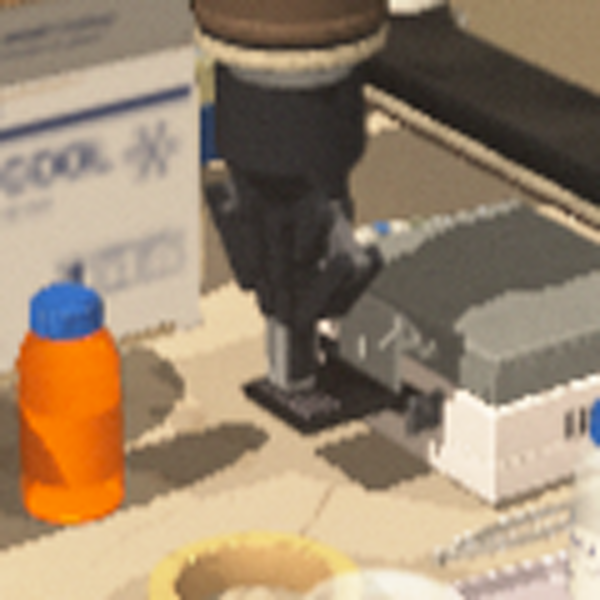

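move_arm --pt "0.5 0 0" --pt "1.0 0 0" --pt "1.4 0 0" --pt "1.8 0 0" --pt "2.0 0 0" --pt "2.0 0 0" --spin '[0, 0, 0, 0, 0, 0]'

```text
time: 14.7
tool_pos: [435.5, -122.2, 34.7]
tcp_rot: [0.016, 0.707, 0.016, -0.707]
ft_force: [1.1, -0.9, 2.8]
grip_width: 0.005
```

```bash
python3 - <<'E'
from h import *
go()
im=camera('scene');cv2.imwrite('pics/s12.png',im)
cv2.imwrite('pics/c20.png',cv2.resize(im[200:320,250:370],None,fx=5,fy=5,interpolation=2))
E
```

```text
t 14.7 pos [ 435.5 -122.2   34.7] yaw_y deg -87.41 F [ 1.1 -0.9  2.8] g 0.005
```

View pics/c20.png

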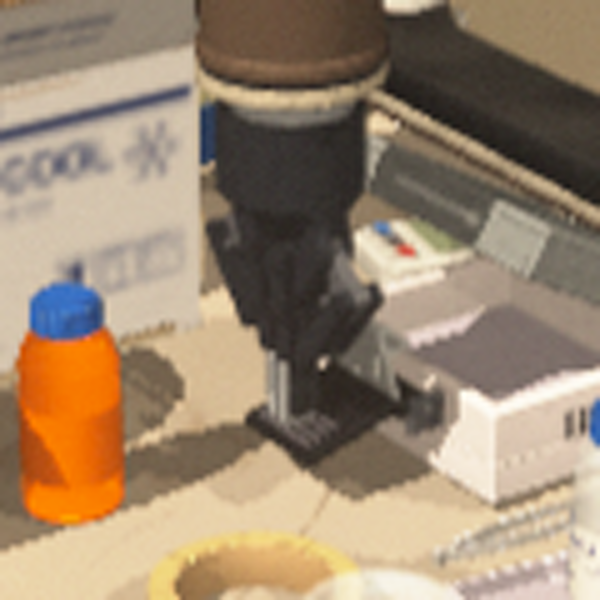

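move_arm --pt "0 0 0" --pt "0 0 0" --pt "0 0 0" --pt "0 0 0" --pt "0 0 0" --pt "-1 0 0" --pt "-3 0 0" --pt "-6 0 0" --pt "-10 0 0" --pt "-11 0 0" --spin '[0, 0, 0, 0, 0, 0, 0, 0, 0, 0]'

```text
time: 15.58
tool_pos: [436.6, -122.6, 149.1]
tcp_rot: [0.017, 0.708, 0.016, -0.706]
ft_force: [2.0, -0.9, 0.7]
grip_width: -0.001
```

```bash
python3 - <<'E'
from h import *
go((616,-321,145),(616,-321,60))
for c in('scene','top'):
 im=camera(c);cv2.imwrite(f'pics/{c}13.png',im)
 for t in('dishes_mid','dishes','lid_front','incubator','tray'):print(c,t,[(round(d['score'],2),w(c,d['at']).round().tolist()) for d in models.tip_of(c,t)[:2]])
im=cv2.imread('pics/scene13.png');cv2.imwrite('pics/c21.png',cv2.resize(im[180:330,250:450],None,fx=4,fy=4,interpolation=2))
E
```

```text
t 15.58 pos [ 436.6 -122.6  149.1] yaw_y deg -87.4 F [ 2.  -0.9  0.7] g -0.001
(616, -321, 145) travel cm [  0.5   20.64 -17.02]
(616, -321, 60) travel cm [  9.    20.62 -16.99]
scene dishes_mid [(0.88, [612.0, -325.0, 27.0]), (0.49, [736.0, -299.0, 0.0])]
scene dishes [(0.66, [620.0, -323.0, 3.0]), (0.17, [640.0, -113.0, 60.0])]
scene lid_front [(0.9, [672.0, -111.0, 189.0]), (0.63, [491.0, -331.0, 61.0])]
scene incubator [(0.69, [572.0, -117.0, -1.0]), (0.17, [673.0, -111.0, 188.0])]
scene tray [(0.7, [549.0, -331.0, -2.0]), (0.37, [672.0, -112.0, 187.0])]
top dishes_mid [(0.68, [615.0, -326.0, 26.0]), (0.46, [748.0, -167.0, -2.0])]
top dishes [(0.64, [619.0, -332.0, 2.0])]
top lid_front [(0.9, [670.0, -115.0, 185.0]), (0.46, [571.0, -123.0, 1.0])]
top incubator [(0.79, [568.0, -121.0, 0.0]), (0.62, [493.0, -328.0, 63.0])]
top tray [(0.73, [552.0, -334.0, -1.0])]
```

View pics/c21.png

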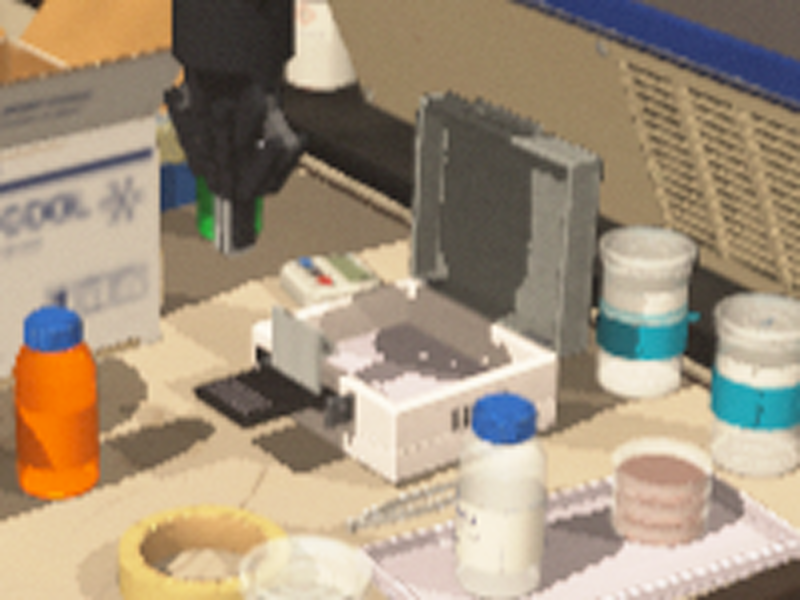

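move_arm --pt "0 2 -1" --pt "0 5 -3" --pt "0 8 -5.5" --pt "0 11 -8" --pt "0 14 -10.5" --pt "0 16.5 -13" --pt "0 18.5 -15" --pt "0 19.8 -16.4" --pt "0 20.6 -17" --pt "0 20.6 -17" --spin '[-7, -14, -21, -28, -35, -42, -49, -56, -63, -70]' --fingers 7.8

```text
time: 17.02
tool_pos: [615.8, -322.0, 144.1]
tcp_rot: [0.42, 0.569, 0.42, -0.569]
ft_force: [-1.5, 0.3, 0.1]
grip_width: 0.913
```

move_arm --pt "1 0 0" --pt "3 0 0" --pt "5 0 0" --pt "5.5 0 0" --pt "5.5 0 0" --spin '[-6, -12, -12, -12, -12]'

```text
time: 17.43
tool_pos: [613.3, -319.6, 88.0]
tcp_rot: [-0.474, -0.523, -0.477, 0.524]
ft_force: [-0.4, 0.9, 0.0]
grip_width: 0.911
```

```bash
python3 - <<'E'
from h import *
go((616,-321,90))
im=camera('scene')
cv2.imwrite('pics/c22.png',cv2.resize(im[220:340,340:470],None,fx=5,fy=5,interpolation=2))
t=camera('top');cv2.imwrite('pics/c23.png',cv2.resize(t[160:280,340:460],None,fx=5,fy=5,interpolation=2))
E
```

```text
t 17.43 pos [ 613.3 -319.6   88. ] yaw_y deg -5.46 F [-0.4  0.9  0. ] g 0.911
(616, -321, 90) travel cm [-0.2   0.28  0.12]
```

View pics/c22.png

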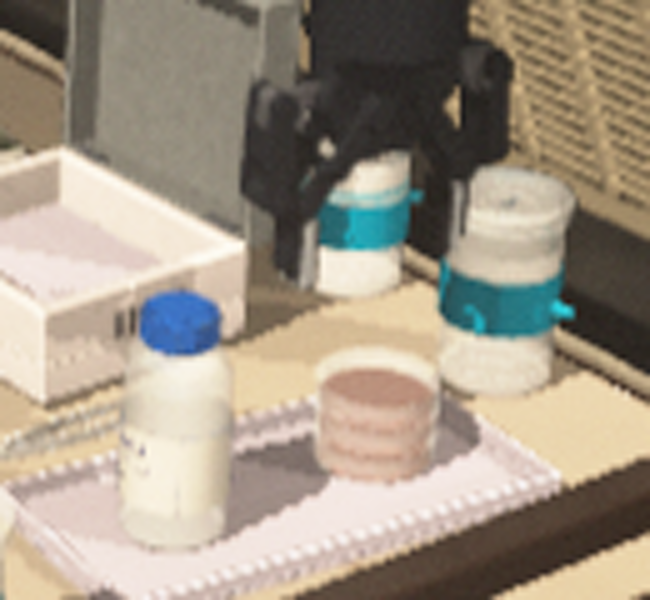

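View pics/c23.png

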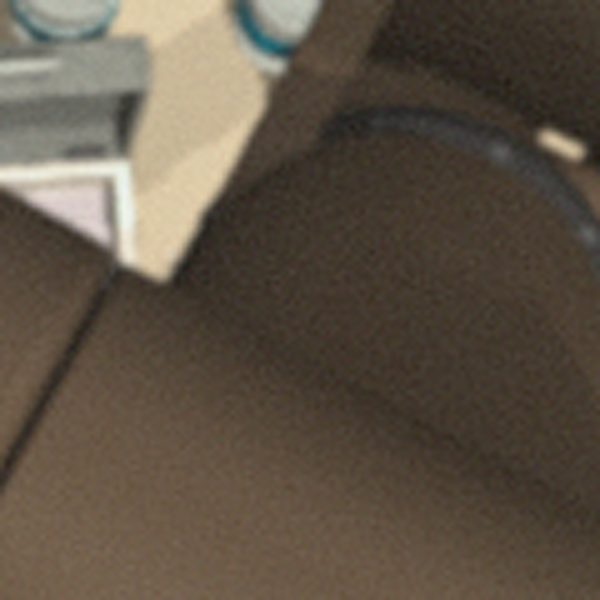

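move_arm --pt "2 0 0" --pt "4.5 0 0" --pt "6.5 0 0" --pt "7.8 0 0" --pt "8.3 0 0" --pt "8.3 0 0" --spin '[0, 0, 0, 0, 0, 0]'

```text
time: 18.03
tool_pos: [614.4, -320.2, 6.7]
tcp_rot: [-0.476, -0.523, -0.476, 0.523]
ft_force: [-0.6, 0.3, -0.6]
grip_width: 0.913
```

```bash
python3 - <<'E'
from h import *
go((616,-321,5))
im=camera('scene')
cv2.imwrite('pics/c24.png',cv2.resize(im[220:340,340:470],None,fx=5,fy=5,interpolation=2))
E
```

```text
t 18.03 pos [ 614.4 -320.2    6.7] yaw_y deg -5.42 F [-0.6  0.3 -0.6] g 0.913
(616, -321, 5) travel cm [0.17 0.17 0.07]
```

View pics/c24.png

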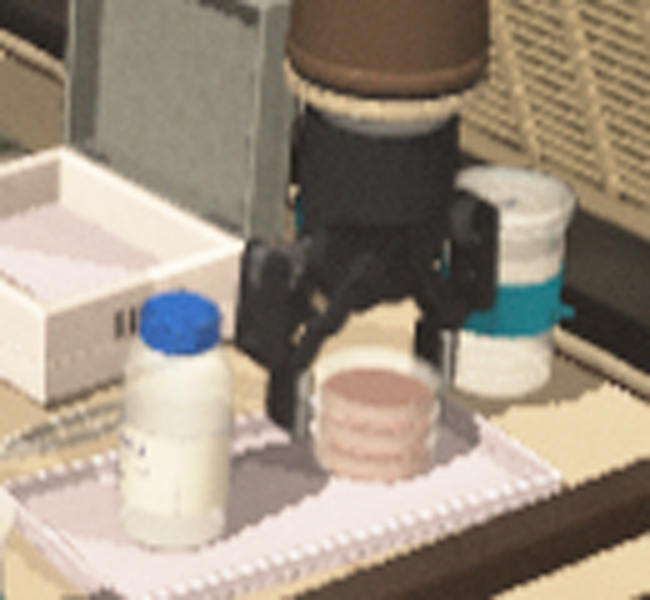

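move_arm --pt "0.5 0.2 0" --pt "0.6 0.2 0" --pt "0.6 0.2 0" --spin '[0, 0, 0]'

```text
time: 18.33
tool_pos: [616.9, -320.6, 1.5]
tcp_rot: [0.476, 0.523, 0.476, -0.523]
ft_force: [-0.6, -0.4, 0.1]
grip_width: 0.914
```

move_arm --pt "0 0 0" --pt "0 0 0" --pt "0 0 0" --pt "0 0 0" --pt "0 0 0" --pt "0 0 0" --spin '[0, 0, 0, 0, 0, 0]' --fingers 5.0 --squeeze 22

```text
time: 18.83
tool_pos: [616.8, -320.6, 1.6]
tcp_rot: [0.476, 0.523, 0.476, -0.523]
ft_force: [-0.2, 0.8, 6.7]
grip_width: 0.709
```

```bash
python3 - <<'E'
from h import *
go((616,-321,5))
im=camera('scene')
cv2.imwrite('pics/c25.png',cv2.resize(im[220:340,340:470],None,fx=5,fy=5,interpolation=2))
E
```

```text
t 18.83 pos [ 616.8 -320.6    1.6] yaw_y deg -5.4 F [-0.2  0.8  6.7] g 0.709
(616, -321, 5) travel cm [-0.34 -0.07  0.05]
```

View pics/c25.png

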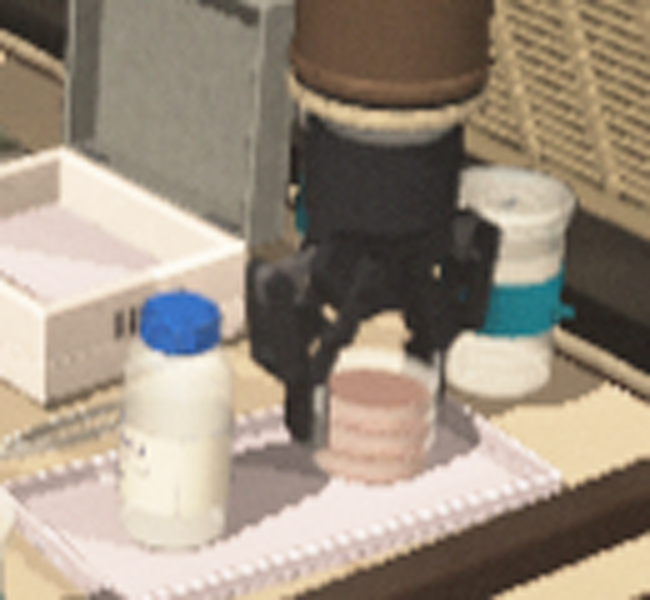

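```bash
python3 - <<'E'
from h import *
go((616.8,-320.6,125),(567,-270,125),(567,-115,125))
E
```

```text
t 18.88 pos [ 616.8 -320.6    1.7] yaw_y deg -5.4 F [-1.1  1.9  7. ] g 0.708
(616.8, -320.6, 125) travel cm [-1.233e+01  1.000e-02  1.000e-02]
(567, -270, 125) travel cm [-12.34  -5.42  -4.56]
(567, -115, 125) travel cm [-12.34  -6.88 -19.99]
```

move_arm --pt "-0.4 0 0" --pt "-1 0 0" --pt "-1.6 0 0" --pt "-2 0 0" --spin '[0, 0, 0, 0]'

```text
time: 19.22
tool_pos: [616.8, -320.6, 22.1]
tcp_rot: [0.476, 0.523, 0.476, -0.523]
ft_force: [0.1, 0.8, 0.2]
grip_width: 0.71
```

```bash
python3 - <<'E'
from h import *
go((616.8,-320.6,125),(567,-270,125),(567,-115,125))
im=camera('scene')
cv2.imwrite('pics/c26.png',cv2.resize(im[220:340,340:470],None,fx=5,fy=5,interpolation=2))
E
```

```text
t 19.22 pos [ 616.8 -320.6   22.1] yaw_y deg -5.4 F [0.1 0.8 0.2] g 0.71
(616.8, -320.6, 125) travel cm [-1.029e+01  1.000e-02  0.000e+00]
(567, -270, 125) travel cm [-10.3   -5.43  -4.57]
(567, -115, 125) travel cm [-10.3   -6.89 -20.  ]
```

View pics/c26.png

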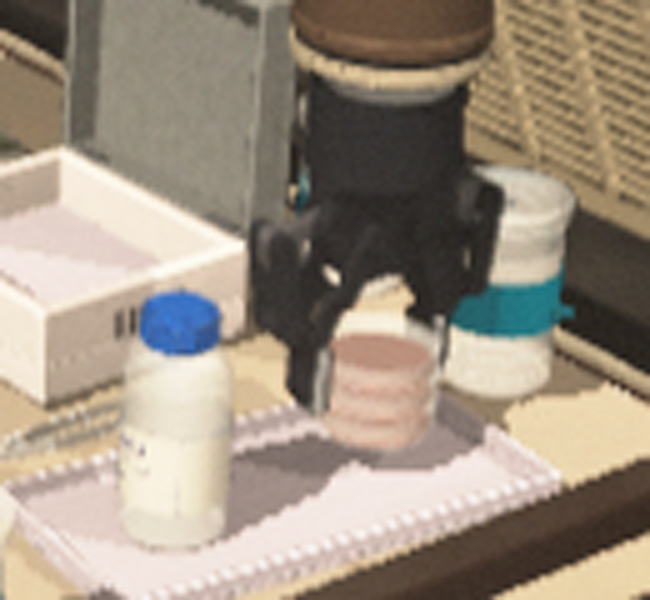

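Dishes are lifted level and clear of the tray. Carrying them around, in front of the open lid.

move_arm --pt "-2.5 0 0" --pt "-5.5 0 0" --pt "-8.5 -0.5 -0.5" --pt "-10.3 -2.5 -2" --pt "-10.3 -4.5 -4" --pt "-10.3 -5.4 -6.5" --pt "-10.3 -5.8 -9.5" --pt "-10.3 -6.1 -12.5" --pt "-10.3 -6.5 -16" --pt "-10.3 -6.8 -19" --spin '[0, 0, 0, 0, 0, 0, 0, -2, -4, -6]'

```text
time: 20.1
tool_pos: [566.3, -123.2, 124.3]
tcp_rot: [0.503, 0.497, 0.503, -0.497]
ft_force: [0.4, 1.1, 0.2]
grip_width: 0.712
```

```bash
python3 - <<'E'
from h import *
go((567,-115,125),(567,-115,50))
E
```

```text
t 20.1 pos [ 566.3 -123.2  124.3] yaw_y deg 0.67 F [0.4 1.1 0.2] g 0.712
(567, -115, 125) travel cm [-0.07  0.08 -0.82]
(567, -115, 50) travel cm [ 7.43  0.08 -0.82]
```

move_arm --pt "0 0 -0.5" --pt "0 0 -0.8" --pt "1.5 0 -0.8" --pt "3.5 0 -0.8" --pt "5 0 -0.8" --pt "5.5 0 -0.8" --pt "5.5 0 -0.8" --spin '[0, -1, -1, -1, -1, -1, -1]'

```text
time: 20.68
tool_pos: [565.9, -117.5, 68.0]
tcp_rot: [0.506, 0.493, 0.507, -0.493]
ft_force: [-0.4, 0.1, 0.4]
grip_width: 0.713
```

```bash
python3 - <<'E'
from h import *
go((567,-115,50),(567,-115,29))
im=camera('scene')
cv2.imwrite('pics/c27.png',cv2.resize(im[190:310,280:410],None,fx=5,fy=5,interpolation=2))
print([(round(d['score'],2),w('scene',d['at']).round().tolist()) for d in models.tip_of('scene','dishes_mid')[:3]])
E
```

```text
t 20.68 pos [ 565.9 -117.5   68. ] yaw_y deg 1.57 F [-0.4  0.1  0.4] g 0.713
(567, -115, 50) travel cm [ 1.8   0.12 -0.25]
(567, -115, 29) travel cm [ 3.9   0.12 -0.25]
[(0.82, [563.0, -123.0, 91.0])]
```

View pics/c27.png

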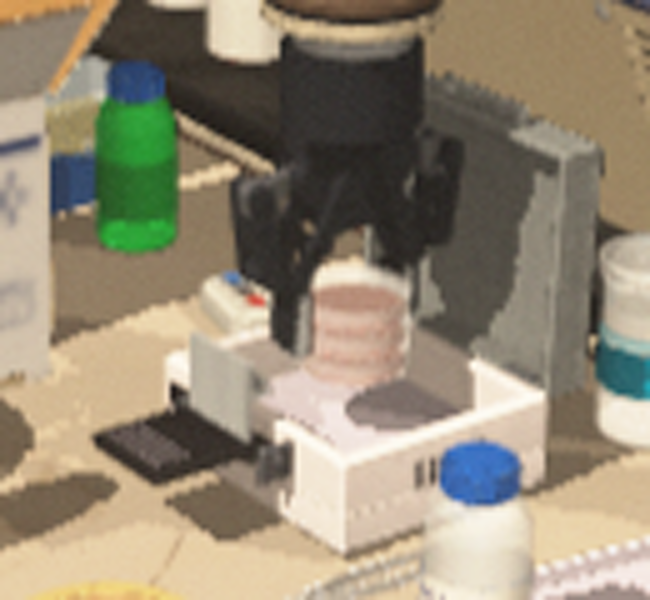

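move_arm --pt "1.2 0.1 -0.2" --pt "2.4 0.1 -0.2" --pt "3.2 0.1 -0.2" --pt "3.6 0.1 -0.2" --pt "3.8 0.1 -0.2" --pt "3.9 0.1 -0.2" --pt "3.9 0.1 -0.2" --spin '[0, 0, 0, 0, 0, 0, 0]'

```text
time: 21.37
tool_pos: [567.5, -114.8, 29.9]
tcp_rot: [0.507, 0.493, 0.507, -0.493]
ft_force: [0.3, 0.2, -0.5]
grip_width: 0.708
```

```bash
python3 - <<'E'
from h import *
go()
im=camera('scene')
cv2.imwrite('pics/c28.png',cv2.resize(im[190:310,280:410],None,fx=5,fy=5,interpolation=2))
print([(round(d['score'],2),w('scene',d['at']).round().tolist()) for d in models.tip_of('scene','dishes_mid')[:3]])
E
```

```text
t 21.37 pos [ 567.5 -114.8   29.9] yaw_y deg 1.6 F [ 0.3  0.2 -0.5] g 0.708
[(0.92, [564.0, -120.0, 55.0])]
```

View pics/c28.png

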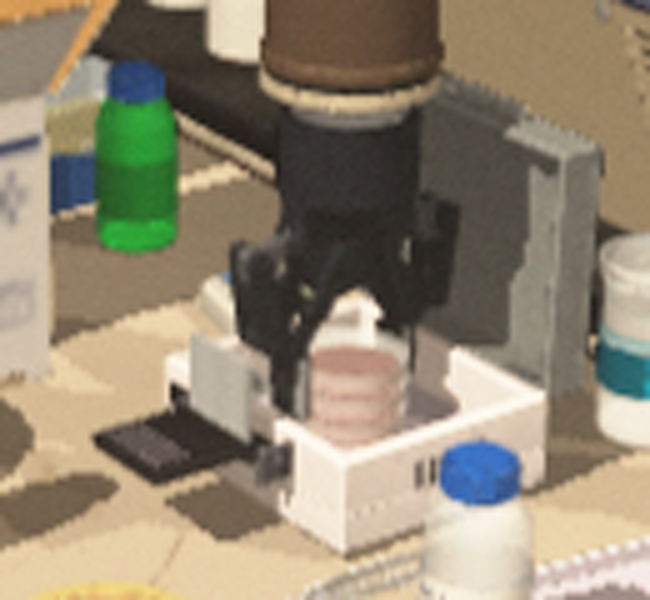

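Nearly down, with no contact force yet. Edging down 2 mm, then releasing.

move_arm --pt "0.1 0 0" --pt "0.2 0 0" --pt "0.2 0 0" --spin '[0, 0, 0]'

```text
time: 21.72
tool_pos: [567.9, -114.9, 28.6]
tcp_rot: [0.507, 0.493, 0.507, -0.493]
ft_force: [-0.4, 0.7, 8.0]
grip_width: 0.708
```

move_arm --pt "-0.1 0 0" --pt "-0.1 0 0" --pt "-0.1 0 0" --pt "-0.1 0 0" --spin '[0, 0, 0, 0]' --fingers 7.2

```text
time: 22.05
tool_pos: [567.6, -114.9, 29.0]
tcp_rot: [0.507, 0.493, 0.507, -0.493]
ft_force: [-1.1, -0.4, -0.3]
grip_width: 0.842
```

move_arm --pt "0 0 0" --pt "0 0 0" --pt "-1 0 0" --pt "-3 0 0" --pt "-6 0 0" --pt "-9.5 0 0" --pt "-13 0 0" --pt "-16 0 0" --pt "-18 0 0" --pt "-18 0 0" --spin '[0, 0, 0, 0, 0, 0, 0, 0, 0, 0]'

```text
time: 22.88
tool_pos: [569.7, -115.4, 214.4]
tcp_rot: [0.509, 0.494, 0.505, -0.492]
ft_force: [0.4, -0.6, 0.5]
grip_width: 0.847
```

```bash
python3 - <<'E'
from h import *
go((567,-115,250),(740,-113,250))
im=camera('scene')
cv2.imwrite('pics/c29.png',cv2.resize(im[160:310,280:440],None,fx=4.5,fy=4,interpolation=2))
t=camera('top');cv2.imwrite('pics/t29.png',t)
for c in ('scene','top'):
 for n in('dishes_mid','lid_front','bottle_mid'):print(c,n,[(round(d['score'],2),w(c,d['at']).round().tolist()) for d in models.tip_of(c,n)[:3]])
print(telemetry.observe()['joint_pos'].round(2))
E
```

```text
t 22.88 pos [ 569.7 -115.4  214.4] yaw_y deg 1.6 F [ 0.4 -0.6  0.5] g 0.847
(567, -115, 250) travel cm [-3.57 -0.25 -0.04]
(740, -113, 250) travel cm [-3.45 17.05  0.24]
scene dishes_mid [(0.78, [561.0, -120.0, 52.0])]
scene lid_front [(0.71, [673.0, -110.0, 191.0])]
scene bottle_mid [(0.86, [490.0, -329.0, 61.0]), (0.66, [330.0, -66.0, 57.0]), (0.58, [652.0, 228.0, 56.0])]
top dishes_mid [(0.67, [568.0, -121.0, 52.0])]
top lid_front []
top bottle_mid [(0.68, [647.0, 226.0, 63.0]), (0.56, [490.0, -331.0, 60.0]), (0.26, [729.0, -301.0, -2.0])]
[-0.25  0.4   1.78 -0.    0.97 -0.28]
```

View pics/c29.png

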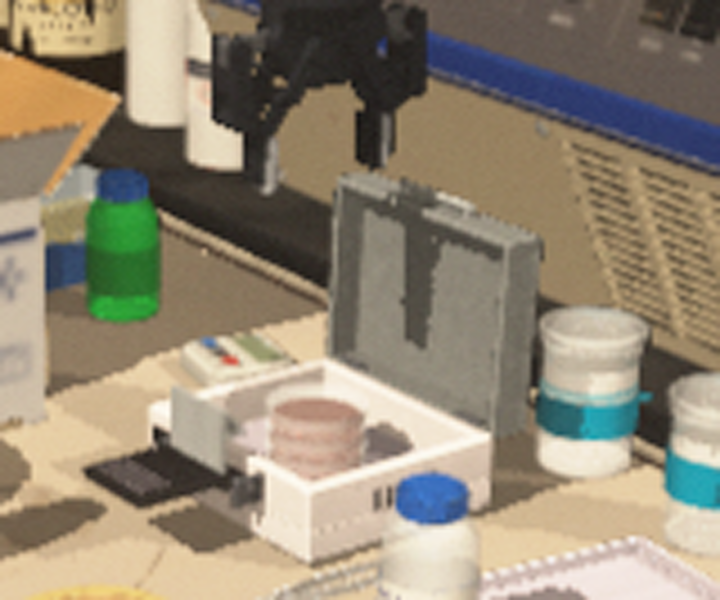

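View pics/t29.png

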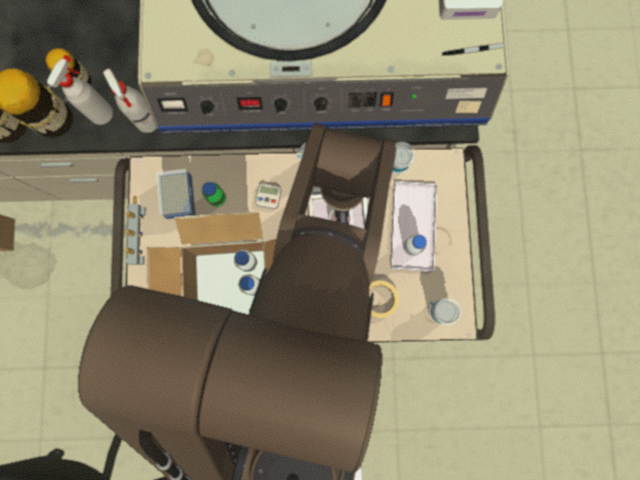

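```bash
python3 - <<'E'
from h import *
def P(c):
    m=camera_model(c);R=cv2.Rodrigues(np.array(m['rvec'],float))[0]
    return np.array(m['K'],float)@np.c_[R,np.array(m['tvec'],float).ravel()]
def tri(a,b):
    X=cv2.triangulatePoints(P('scene'),P('top'),np.array(a,float).reshape(2,1),np.array(b,float).reshape(2,1));X=(X[:3]/X[3]).ravel();return X.round()
print('blue right end',tri((495,226),(491,126)),'orange switch',tri((447,165),(386,100)),'marker', tri((540,157),(473,49)))
def ray(cam,uv,z):
    m=camera_model(cam);K=np.array(m['K'],float)
    c=w(cam,[0,0,0]);d=w(cam,np.linalg.inv(K)@[uv[0],uv[1],1])-c
    return (c+d*(z-c[2])/d[2]).round()
for z in (300,400,500,600): print(z,'fork front edge',ray('top',(350,128),z))
E
```

```text
blue right end [ 727. -473.  262.] orange switch [ 790. -228.  328.] marker [ 888. -424.  376.]
300 fork front edge [ 736. -145.  300.]
400 fork front edge [ 699. -138.  400.]
500 fork front edge [ 662. -131.  500.]
600 fork front edge [ 625. -123.  600.]
```

View pics/scene13.png

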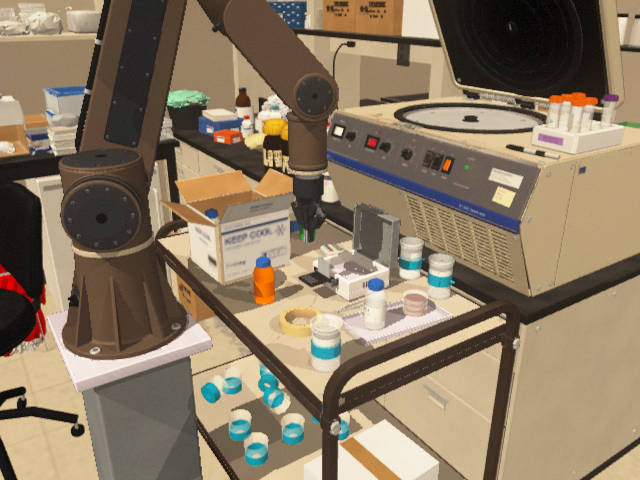

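```bash
python3 - <<'E'
from h import *
im=cv2.imread('pics/scene13.png')
cv2.imwrite('pics/c30.png',cv2.resize(im[120:250,320:540],None,fx=3.6,fy=4.5,interpolation=2))
t=cv2.imread('pics/top13.png')
cv2.imwrite('pics/c31.png',cv2.resize(t[60:180,240:500],None,fx=3,fy=5,interpolation=2))
E
```

```text
(no output)
```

View pics/c30.png

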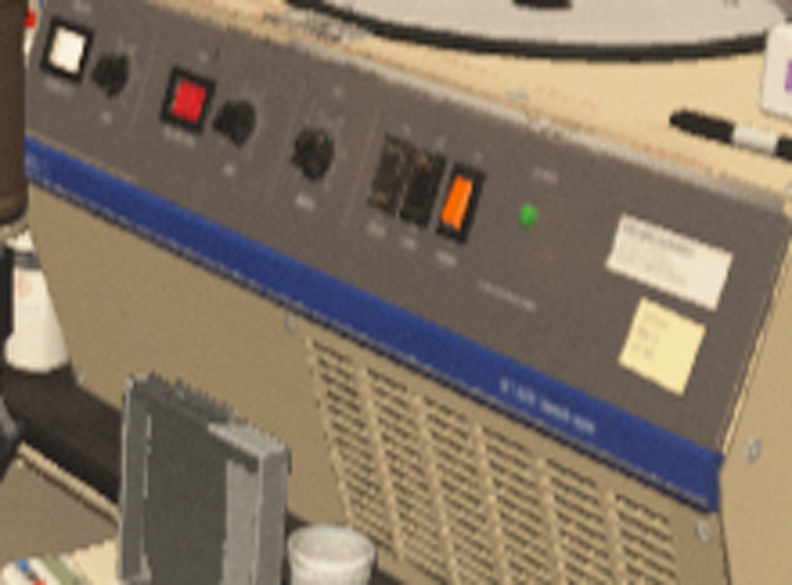

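View pics/c31.png

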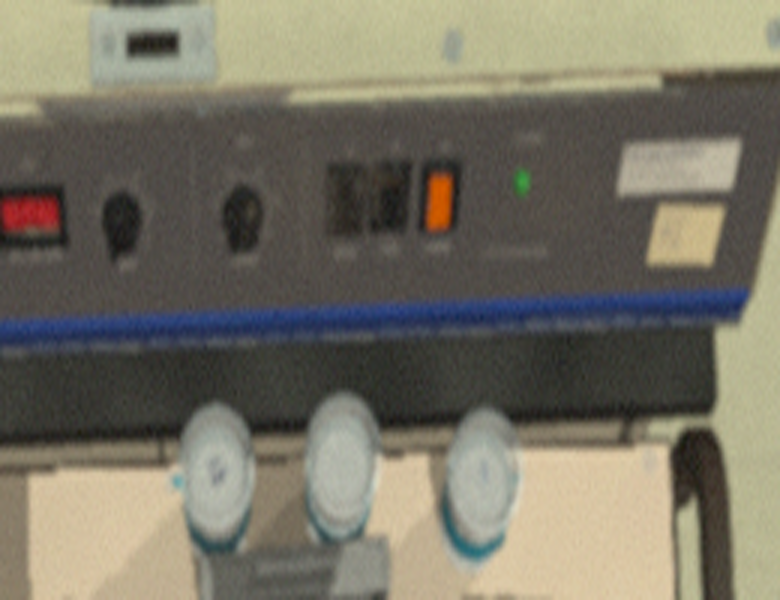

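```bash
python3 - <<'E'
from h import *
def P(c):
    m=camera_model(c);R=cv2.Rodrigues(np.array(m['rvec'],float))[0]
    return np.array(m['K'],float)@np.c_[R,np.array(m['tvec'],float).ravel()]
def tri(a,b):
    X=cv2.triangulatePoints(P('scene'),P('top'),np.array(a,float).reshape(2,1),np.array(b,float).reshape(2,1));X=(X[:3]/X[3]).ravel();return X.round()
print(tri((519.2,233.3),(486.7,124)),tri((520.5,220),(488.5,118.5)),tri((466.7,167.5),(414,96.5)),tri((447.2,164.7),(386.3,100.5)))
E
```

```text
[ 764. -489.  233.] [ 767. -485.  263.] [ 794. -291.  336.] [ 789. -229.  329.]
```

```bash
python3 - <<'E'
from h import *
for z in (300,400,450,500,550): print(z,px('scene',[(434,-127,z),(434,-182,z)]).round().tolist())
E
```

```text
300 [[309.0, 188.0], [321.0, 194.0]]
400 [[309.0, 147.0], [322.0, 152.0]]
450 [[308.0, 126.0], [322.0, 130.0]]
500 [[308.0, 104.0], [322.0, 107.0]]
550 [[308.0, 81.0], [322.0, 84.0]]
```

move_arm --pt "-1 0 0" --pt "-1.6 0 0" --pt "-1.6 0 0" --pt "-1.6 0 0" --pt "-1.6 0 0" --pt "-1.6 0 0" --pt "-1.6 0 0" --pt "-1.6 0 0" --pt "-1.6 0 0" --pt "-1.6 0 0" --spin '[7, 14, 21, 28, 35, 42, 49, 56, 63, 70]' --fingers 0

```text
time: 24.12
tool_pos: [567.3, -114.8, 224.3]
tcp_rot: [-0.13, -0.695, -0.131, 0.695]
ft_force: [-0.3, -0.2, 0.2]
grip_width: 0.001
```

```bash
python3 - <<'E'
from h import *
go((696,-111,230),(696,-111,170))
E
```

```text
t 24.12 pos [ 567.3 -114.8  224.3] yaw_y deg -68.75 F [-0.3 -0.2  0.2] g 0.001
(696, -111, 230) travel cm [ -0.58   4.31 -12.13]
(696, -111, 170) travel cm [  5.42   4.32 -12.14]
```

move_arm --pt "-0.6 0.3 -0.8" --pt "-0.6 1.2 -3.5" --pt "-0.6 2.2 -6.2" --pt "-0.6 3.2 -9" --pt "-0.6 4.1 -11.5" --pt "-0.6 4.3 -12.1" --pt "-0.6 4.3 -12.1" --spin '[6, 12, 18, 19, 19, 19, 19]'

```text
time: 24.7
tool_pos: [696.9, -110.1, 229.5]
tcp_rot: [-0.016, -0.707, -0.016, 0.707]
ft_force: [-0.9, -0.7, -0.5]
grip_width: 0.002
```

```bash
python3 - <<'E'
from h import *
go((696,-111,230),(696,-111,170))
im=camera('scene')
cv2.imwrite('pics/c32.png',cv2.resize(im[100:290,290:450],None,fx=4,fy=3.15,interpolation=2))
t=camera('top');cv2.imwrite('pics/c33.png',cv2.resize(t[90:250,260:460],None,fx=4,fy=3.7,interpolation=2))
E
```

```text
t 24.7 pos [ 696.9 -110.1  229.5] yaw_y deg -87.37 F [-0.9 -0.7 -0.5] g 0.002
(696, -111, 230) travel cm [-0.05  0.09  0.1 ]
(696, -111, 170) travel cm [5.95 0.09 0.09]
```

View pics/c32.png

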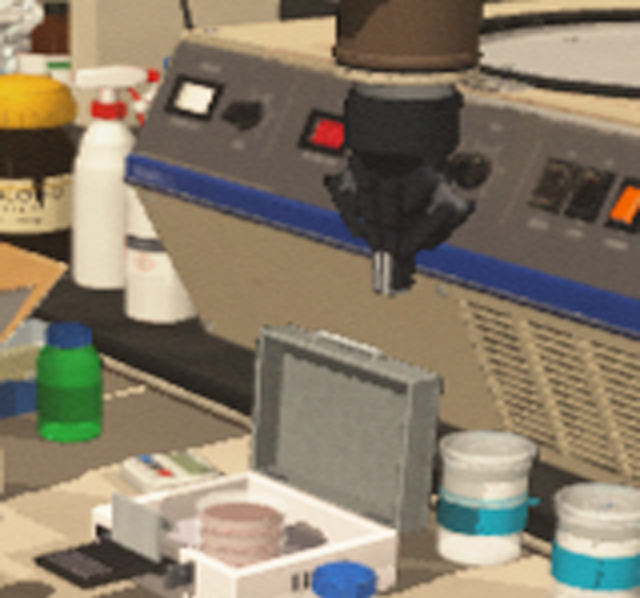

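View pics/c33.png

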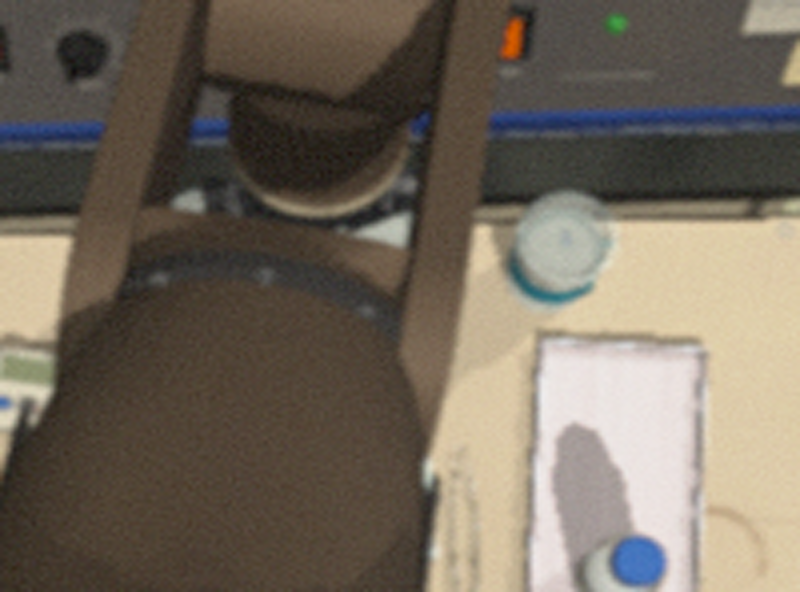

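```bash
python3 - <<'E'
from h import *
for x in (680,690,700):
  for z in (228,238): print(x,z,px('scene',[(x,-115,z)]).round(1))
E
```

```text
680 228 [[384.2 197.5]]
680 238 [[384.3 194. ]]
690 228 [[387.1 196.9]]
690 238 [[387.2 193.3]]
700 228 [[389.9 196.2]]
700 238 [[390.1 192.7]]
```

move_arm --pt "1.5 0 0" --pt "3 0 0" --pt "4.5 0 0" --pt "5.5 0 0" --pt "6 0 0" --pt "6 0 0" --spin '[0, 0, 0, 0, 0, 0]'

```text
time: 25.3
tool_pos: [694.7, -110.3, 170.1]
tcp_rot: [-0.016, -0.706, -0.016, 0.708]
ft_force: [-1.0, -0.2, -0.0]
grip_width: -0.004
```

```bash
python3 - <<'E'
from h import *
go()
im=camera('scene')
cv2.imwrite('pics/c34.png',cv2.resize(im[100:290,290:450],None,fx=4,fy=3.15,interpolation=2))
print([(round(d['score'],2),w('scene',d['at']).round().tolist()) for d in models.tip_of('scene','lid_front')[:3]])
E
```

```text
t 25.3 pos [ 694.7 -110.3  170.1] yaw_y deg -87.41 F [-1.  -0.2 -0. ] g -0.004
[(0.69, [668.0, -110.0, 189.0]), (0.33, [491.0, -330.0, 63.0])]
```

View pics/c34.png

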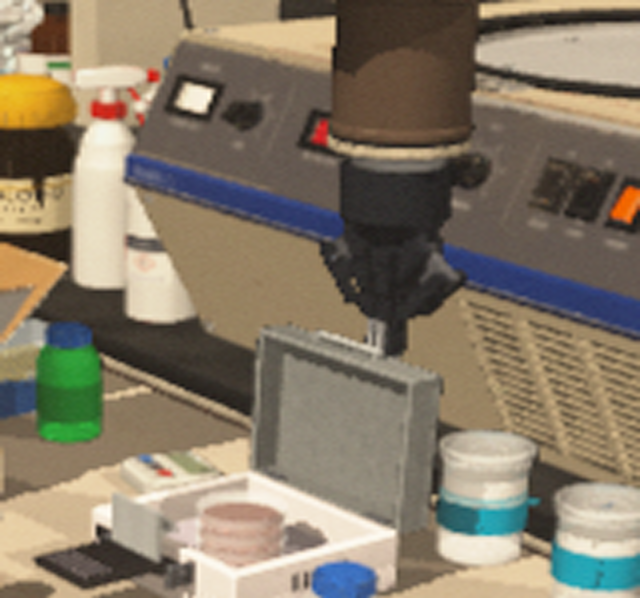

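move_arm --pt "0 0 0.8" --pt "-0.2 0 1.8" --pt "-0.4 0 3.3" --pt "-0.6 0 4.9" --pt "-0.4 0 6.7" --pt "0.1 0 8.5" --pt "0.8 0 10.2" --pt "1.8 0 11.9" --pt "1.8 0 11.9" --spin '[0, 0, 0, 0, 0, 0, 0, 0, 0]'

```text
time: 26.15
tool_pos: [572.9, -115.4, 152.5]
tcp_rot: [-0.016, -0.706, -0.016, 0.708]
ft_force: [-0.4, 1.1, 2.1]
grip_width: 0.001
```

```bash
python3 - <<'E'
from h import *
go()
im=camera('scene')
cv2.imwrite('pics/c35.png',cv2.resize(im[100:290,290:450],None,fx=4,fy=3.15,interpolation=2))
print([(round(d['score'],2),w('scene',d['at']).round().tolist()) for d in models.tip_of('scene','lid_front')[:3]])
E
```

```text
t 26.15 pos [ 572.9 -115.4  152.5] yaw_y deg -87.42 F [-0.4  1.1  2.1] g 0.001
[(0.92, [561.0, -115.0, 167.0]), (0.6, [638.0, -113.0, 62.0]), (0.29, [742.0, -43.0, -4.0])]
```

View pics/c35.png

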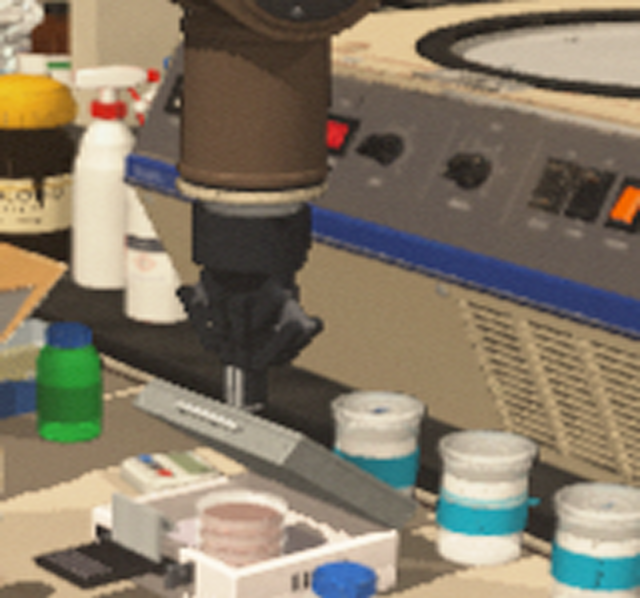

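move_arm --pt "0.8 0 1.0" --pt "1.7 0 1.9" --pt "2.6 0 2.7" --pt "3.7 0 3.4" --pt "4.7 0 4.0" --pt "5.6 0 4.4" --pt "5.9 0 4.7" --pt "5.9 0 4.7" --spin '[0, 0, 0, 0, 0, 0, 0, 0]'

```text
time: 26.92
tool_pos: [530.1, -117.8, 93.7]
tcp_rot: [-0.016, -0.707, -0.016, 0.707]
ft_force: [-0.0, 0.3, 2.4]
grip_width: -0.002
```

```bash
python3 - <<'E'
from h import *
go()
im=camera('scene')
cv2.imwrite('pics/c36.png',cv2.resize(im[150:310,290:450],None,fx=4,fy=3.7,interpolation=2))
print([(round(d['score'],2),w('scene',d['at']).round().tolist()) for d in models.tip_of('scene','lid_front')[:3]])
E
```

```text
t 26.92 pos [ 530.1 -117.8   93.7] yaw_y deg -87.41 F [-0.   0.3  2.4] g -0.002
[(0.84, [517.0, -118.0, 106.0])]
```

View pics/c36.png

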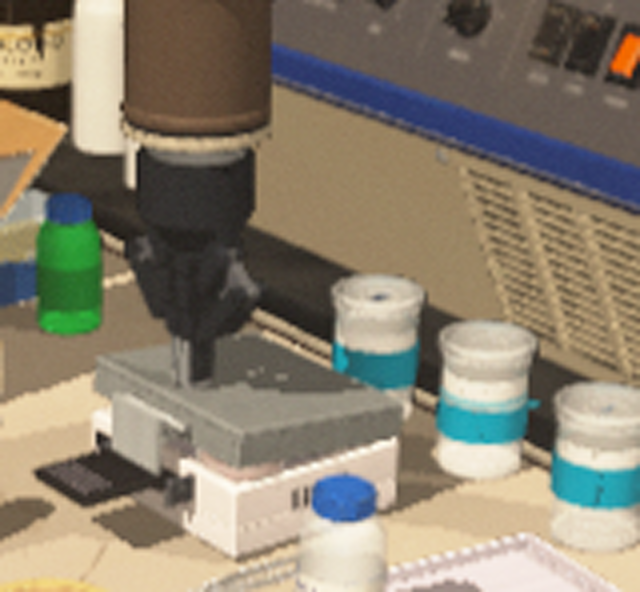

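move_arm --pt "0.4 0 0.4" --pt "0.8 0 0.6" --pt "1.1 0 0.7" --pt "1.3 0 0.7" --pt "1.4 0 0.7" --pt "1.4 0 0.7" --spin '[0, 0, 0, 0, 0, 0]'

```text
time: 27.52
tool_pos: [523.0, -118.2, 79.9]
tcp_rot: [-0.016, -0.707, -0.016, 0.707]
ft_force: [0.6, -1.7, 1.7]
grip_width: 0.001
```

move_arm --pt "0.1 0 0" --pt "0.2 0 0" --pt "0.2 0 0" --spin '[0, 0, 0]'

```text
time: 27.77
tool_pos: [523.1, -118.3, 79.1]
tcp_rot: [0.016, 0.707, 0.016, -0.707]
ft_force: [-6.3, -0.3, 27.1]
grip_width: -0.0
```

move_arm --pt "-0.2 0 0" --pt "-0.5 0 0" --pt "-1.0 0 0" --pt "-2 0 0" --pt "-4 0 0" --pt "-7 0 0" --pt "-10 0 0" --pt "-10 0 0" --spin '[0, 0, 0, 0, 0, 0, 0, 0]'

```text
time: 28.43
tool_pos: [525.6, -118.8, 183.6]
tcp_rot: [0.017, 0.709, 0.015, -0.705]
ft_force: [2.6, -0.7, 0.1]
grip_width: -0.002
```

```bash
python3 - <<'E'
from h import *
go()
im=camera('scene');cv2.imwrite('pics/s37.png',im)
cv2.imwrite('pics/c37.png',cv2.resize(im[190:350,270:450],None,fx=4,fy=3.7,interpolation=2))
camera('top')
for c in('scene','top'):
 for n in('lid_front','latch_pad','bottle_mid','cup_a','tape','forceps','timer'):print(c,n,[(round(d['score'],2),w(c,d['at']).round().tolist()) for d in models.tip_of(c,n)[:4]])
E
```

```text
t 28.43 pos [ 525.6 -118.8  183.6] yaw_y deg -87.4 F [ 2.6 -0.7  0.1] g -0.002
scene lid_front [(0.78, [511.0, -120.0, 93.0])]
scene latch_pad [(0.83, [436.0, -125.0, 57.0])]
scene bottle_mid [(0.81, [491.0, -329.0, 59.0]), (0.7, [649.0, 228.0, 56.0]), (0.65, [753.0, -164.0, -6.0]), (0.61, [328.0, -66.0, 58.0])]
scene cup_a [(0.92, [742.0, -41.0, -2.0]), (0.8, [733.0, -298.0, -0.0]), (0.8, [310.0, -385.0, -2.0]), (0.6, [753.0, -164.0, 1.0])]
scene tape [(0.9, [352.0, -224.0, -4.0])]
scene forceps [(0.64, [530.0, -220.0, -3.0])]
scene timer [(0.37, [648.0, 79.0, 3.0]), (0.18, [734.0, -300.0, 2.0])]
top lid_front [(0.85, [508.0, -123.0, 88.0]), (0.67, [643.0, 75.0, -0.0])]
top latch_pad []
top bottle_mid [(0.87, [489.0, -331.0, 62.0])]
top cup_a [(0.89, [311.0, -397.0, -4.0]), (0.83, [735.0, -300.0, -2.0]), (0.8, [743.0, -52.0, 0.0]), (0.68, [748.0, -173.0, -3.0])]
top tape [(0.67, [343.0, -232.0, -0.0])]
top forceps []
top timer [(0.94, [645.0, 76.0, -0.0]), (0.33, [491.0, -330.0, 0.0])]
```

View pics/c37.png

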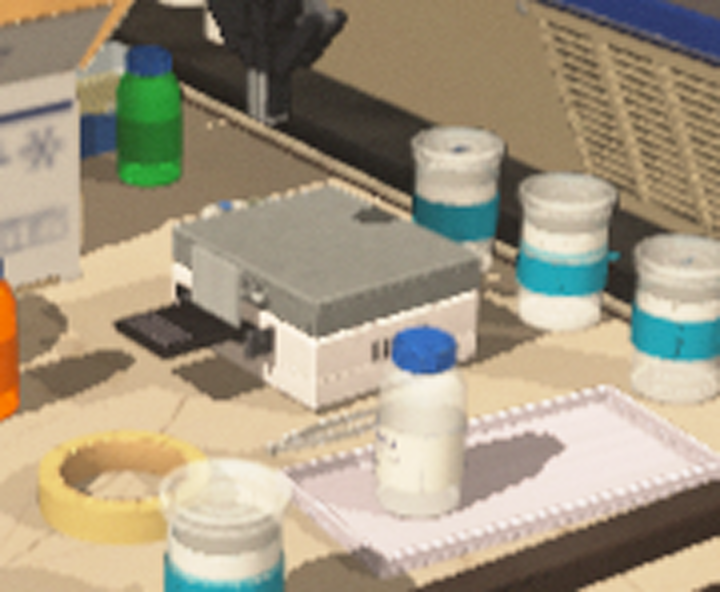

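The lid is shut and stays down with the robot clear (grey lid at (330,255) in the crop). The paddle is level at rest at (180,330), and the bottle stands upright in the tray at (420,425). The bystanders are where they were. Handing in.

```bash
python3 -c "
from station import ticket
print(ticket.finish_job())"
```

```text
the job is handed in; nothing more can be done
None
```

I carried out every step of the task and handed the job in at about 28.5 s of the 72 s allowed. The hand-in gives no verdict.

- **Bottle:** I moved it from the lid to the free end of the tray. It is upright, with its mid point at (490, -330, 60).
- **Lid opening:** I pressed the latch paddle with about 3 N. The lid sprang fully open with the gripper well in front of it.
- **Dishes:** I set the stack down in the chamber. The cameras put its mid point at about (564, -120, 52), which is central and standing on the floor.
- **Lid closing:** I pushed the lid shut from behind. The force dropped as the latch caught, then rose to 27 N against the hard stop.
- **Last checks:** With the arm 100 mm clear, the lid stays flat (`lid_front` at about z 90) and the paddle is back at rest. The cups, timer, tape and forceps are where they started, within the networks' scatter.

**Checks that failed or disagreed:**
- **Height mismatch:** The pictures showed the fingertips about 30 mm higher than the reported TCP position implied. I trusted the pictures.
- **Bottle grasp:** That mismatch made the first try close too high on the bottle and miss. The second was poor as well, so I released it and gripped lower. The bottle stayed upright on the lid throughout.
- **Grip reading:** It showed 50 mm on the 53 mm bottle, but the bottle held.
- **Not checked:** I could not see the dishes once the lid was shut, and I never had a direct reading of the lid or latch angle.

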